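# Put the knives back in their case and fold the lid stay

### The job

Put the knives and the peeler lying on the table back in their wooden case: raise the lid by its bar and lock the folding stay at its side by pulling its knee towards the front, through straight onto its stop, then lay each piece across both notched rests inside, one to a bay, while the stay stays locked. When all are in, push the knee back to break the stay and lower the lid until it is fully shut; leave the other things on the table alone.

Things in the scene. Friction and masses are not known exactly. Their poses are not given: they have to be found in the camera images.
- case: Low dark wooden case with a hinged lid, fixed, place and yaw vary. 236 deep (its x) x 350 wide (y) x 75 mm high to the rim, walls 10 mm. Origin: centre of the underside; x points away from the robot, y left, z up. Inside, two rests run along y at x = -40 and +40 mm, 14 mm wide, tops 32 mm above the table, 24 above the inner floor
- rests (a point): Centre of the case at the height of the rests' tops; axes as the case's. On each rest teeth 14 mm high and 20 mm wide stand at y = -150, -90, -30, 30, 90 and 150 mm and leave five bays 40 mm wide between them, each for one piece
- bay0 (a point): Centre of bay 0, midway between the two rests, at the height of their tops; y = -120 mm in the case. Axes as the case's.
- bay1 (a point): Centre of bay 1, midway between the two rests, at the height of their tops; y = -60 mm in the case. Axes as the case's.
- bay2 (a point): Centre of bay 2, midway between the two rests, at the height of their tops; y = 0 mm in the case. Axes as the case's.
- bay3 (a point): Centre of bay 3, midway between the two rests, at the height of their tops; y = 60 mm in the case. Axes as the case's.
- bay4 (a point): Centre of bay 4, midway between the two rests, at the height of their tops; y = 120 mm in the case. Axes as the case's.
- lid (a joint): Lid angle in rad: 0 shut, 1.36 at the top, where the taut stay stops it (it still leans forward, its weight pushes it shut). 12 mm thick, 0.45 kg, soft-close hinges: let go, it sinks shut slowly by itself (about 1 rad/s), except in the last 0.08 rad below the top, where the stiff knee of the stay just holds it up even when not locked
- lid_hinge (a point): Middle of the lid's hinge line, on the rear top edge of the case, at rim height. Axes as the case's; the lid turns about its y.
- lid_bar (a point): Middle of the lid's bar handle: round steel bar 12 mm thick, 96 mm long, along y, 36 mm ahead of the lid's front edge, held at both ends; 272 mm from the hinge line (shut: 81 mm high, in front of the case; lid up: above the lid's top edge, about 341 mm high). It can be pinched from above, fingers before and behind it, and turns between them
- stay_knee (a joint): Knee of the folding stay in rad: 0 folded (lid shut), 2.80 dead straight, 2.95 on its stop just past straight, where it is locked and carries the lid. With the lid near the top it reads about 2.2 to 2.6 until the knee is pulled towards the robot; it is broken once pushed back under 2.60. It moves stiffly (1 to 3 N at the tab)
- stay_tab (a point): Grip point of the stay's black thumb tab, which stands up from the lower link at the knee, outside the case's left side. Tab 12 mm thick (along the case's y), 16 mm wide, ending 10 mm beyond this point; can be pinched from above across y. Lid up: about 144 mm above the table, 101 mm ahead of the hinge line; goes towards the robot and down to lock, away from it to break
- stay_foot (a point): Pivot of the stay's lower link on the case's left side, in the plane of the tab; the tab turns about it (about the case's y) at 111 mm. The two links are each 93 mm long, 13 mm wide
- knife_a: One of two like steel table knives (either may be absent), 196 mm long, lying flat: handle (its -x half, to 8 mm past the middle) 21 mm wide and 10 mm thick, blade 22 mm wide and 4 mm thick. Origin: middle of its length, at the underside; x along its length, towards the blade.
- knife_b: The other of two like steel table knives (either may be absent), 196 mm long, lying flat: handle (its -x half, to 8 mm past the middle) 21 mm wide and 10 mm thick, blade 22 mm wide and 4 mm thick. Origin: middle of its length, at the underside; x along its length, towards the blade.
- paring_knife: Paring knife with a black plastic handle, 176 mm long, lying flat: handle (its -x part, to 12 mm past the middle) 22 mm wide and 14 mm thick, blade 20 mm wide and 4 mm thick. Origin: middle of its length, at the underside; x along its length, towards the blade.
- peeler: Peeler with a blue plastic handle, 170 x 25 x 18 mm, lying flat. Origin: middle of its length, at the underside; x along its length.
- mug: Green and white mug, 78 x 116 x 101 mm, a bystander at the front left. Origin: under its middle.
- mill: Wooden pepper mill, 58 mm across, 170 mm tall, a bystander at the front left. Origin: under its middle.
- tea_glass: Square glass with tea bags, 87 x 83 x 97 mm, a bystander at the back right. Origin: under its middle.
- garlic: Garlic bulb, 60 x 57 x 58 mm, a bystander at the back right. Origin: under its middle.
- lemon: Lemon, 78 x 55 x 56 mm, a bystander at the back right. Origin: under its middle.

How it is judged:
By the outcome, as a careful person would: the job done as asked, in the order asked, and still so for the second after the job is handed in, with the robot touching nothing.
Of knife_a, knife_b, paring_knife, peeler only 2 to 4 are there at a start; the rules pass over those that are not, and their reading is None.
At some moment in a run one of knife_a, knife_b, paring_knife, peeler may be knocked a few centimetres aside while the robot is not near it.
It also fails if it takes over 210 s, if anything falls off the work surface, if the arm or the gripper's body presses on something with over 40 N, if the wrist force passes 120 N, or if a joint passes its speed limit or range.

### The arm

A 6-joint arm with a two-finger parallel gripper is mounted at the origin on a cart in front of the work surface, level with it; the furniture and walls round the work are solid. World frame = base frame: x ahead of the robot, y to its left, z up, the work surface at z = 0. Lengths are in m, angles in degrees, forces in N, time in s.
With the tool pointing down it reaches from about 0.3 to 1 m from the base axis. Payload 5.1 kg.
Tool frame: the origin (TCP) lies midway between the tips of the shut fingers; the grasp point (between the pads) lies 19 mm behind it (robot.grasp_offset is the z of the grasp point in the tool frame, in m); z points along the fingers, y is the line along which they close (so a half turn about z gives the same grasp; the last joint's range is limited). The gripper opens to 95 mm and grips with 3 to 60 N. Pads are 20 mm wide; open, the fingers measure 119 mm over their backs; the gripper's body (75 mm by 180 mm) begins 59 mm behind the grasp point.
Start: joints at [61.845, 7.093, 94.555, -0, 78.352, -4.733], TCP at [0.258, 0.596, 0.215] pointing down, gripper open.
Joint ranges: [-149.61, 149.61], [-58.7, 133.49], [1.44, 155.28], [-77.14, 257.14], [18.33, 153.61], [-166.67, 166.67]. Speed limits (degrees/s): [147.25, 147.25, 180, 180, 180, 180].

### API

Orientations are given as a 3x3 rotation matrix whose columns are the frame's x, y, z axes.
In Python, from workcell import robot, read_camera, close_job gives the robot as it stands.
- The arm moves only by the shell command python3 -m creep 'ROWS' [FORCE]. ROWS is JSON, a list of rows, each an object of numbers: "tx", "ty", "tz": the shift along the tool's x, y, z in cm; "spin": the turn about the tool's z in degrees; "grip": the closure in counts, from 0 (fully open) to 255 (shut). A call has 1 to 10 rows; each row is the pose to reach, as a shift and turn from the pose commanded when the call began, along the tool's axes at that moment; what a row does not reach only later rows make up. A row lasts 1/8 s, in which the tool goes at most 62.5 mm and 10.7 degrees, less where a joint would pass 70% of its speed; a pose out of reach is approached as far as the arm can. A call with a gripper value outside its range is refused whole. The fingers move at their own pace and stop on an object; FORCE is the grip in N (left out, the last holds). Time passes only in rows, so rows that repeat a pose let the fingers close. It gives the time, the measured TCP pose, the force, the opening and the grip force at its end, in the units of the state.
- robot.get_obs(): the state, without advancing time (a new reading comes with each control period).
- read_camera(name): name is "scene" or "side" or "wrist"; returns a dict with "img" (400x640x3 uint8, blue, green, red), "z_map" (400x640 float32, m along the optical axis (not along the pixel's ray), 0 where there is no reading), "vfov" (degrees; the focal length in pixels is half the picture's height over the tangent of half this angle, whatever the lens; pixels are square), "cx", "cy" (the principal point, pixels), "k1" (the pictures are not rectified: a ray, as slopes to the right and down, at radius r is drawn at 1 + k1 r^2 times it, then the intrinsics apply), "R" (3x3) and "t" (3): a world point X has camera coordinates R X + t. Camera axes: x right, y down, z forward; pixel columns grow to the right and rows downward; lengths in m; the calibration is good to about 2 mm. A picture is of the moment at which its call begins.
- close_job(): hands the job in; it is judged then, once.
The state is a dict: "t": time; "qpos": joint angles; "qd": joint speeds; "joint_torque": joint torques, N m; "position": TCP position; "tool_rot": TCP orientation; "wrist_force": force on the tool from outside, world axes, zero at the start; "wrist_torque": the same for the moment, N m; "gripper_width": finger opening in m; "grip_force": force on a finger pad.
Only numpy, scipy, OpenCV 4.12 (cv2) and the standard library are available. Lean on these libraries where they do the work, as an engineer would, in place of code of your own. Each camera call takes 0.05 s, during which the arm holds its last target. There are 200 camera calls.

## Working session

There is one attempt and no reset: what is moved stays moved. The work goes in short steps, Python scripts to look and compute and a shell command to move; the robot and the scene stay as the last step left them, time stands still between calls to the robot, and variables do not carry over. Pictures are saved under pics/ and viewed, at most 16 in all, crops included, and the job is handed in when it is done.

```bash
ls; mkdir -p pics; cat > h.py <<'E'
import numpy as np, cv2
from workcell import robot, read_camera, close_job
def cam(n):
    c=read_camera(n); c['f']=200/np.tan(np.radians(c['vfov']/2)); return c
def rays(c,uv):
    uv=np.atleast_2d(np.array(uv,float)); K=np.array([[c['f'],0,c['cx']],[0,c['f'],c['cy']],[0,0,1]])
    p=cv2.undistortPoints(uv[:,None],K,np.array([c['k1'],0,0,0,0.]))[:,0]
    return np.c_[p,np.ones(len(p))]
def onplane(c,uv,z):
    R=np.array(c['R']);t=np.array(c['t']); o=-R.T@t; d=rays(c,uv)@R
    return o+d*((z-o[2])/d[:,2])[:,None]
def cloud(c):
    v,u=np.mgrid[0:400,0:640]; r=rays(c,np.c_[u.ravel(),v.ravel()])
    P=(r*c['z_map'].reshape(-1,1)-np.array(c['t']))@np.array(c['R'])
    P[c['z_map'].ravel()==0]=np.nan
    return P.reshape(400,640,3)
def tool(p):  # world target TCP -> tool shift cm
    o=robot.get_obs(); return np.round(100*np.array(o['tool_rot']).T@(np.array(p)-np.array(o['position'])),2)
E
python3 - <<'E'
from h import *
for n in('scene','side','wrist'):
    c=cam(n); cv2.imwrite(f'pics/{n}0.png',c['img']); R=np.array(c['R']); print(n,c['vfov'],c['k1'],np.round(-R.T@np.array(c['t']),3),np.round(R[2],2))
o=robot.get_obs();print(o)
E
```

```text
pics
scene 46.78195535104875 0.03677427605223035 [-0.465  0.624  0.709] [ 0.74 -0.47 -0.48]
side 48.98841035803795 -0.036286886912050634 [0.55 1.22 0.83] [-0.01 -0.85 -0.52]
wrist 62.50892662887046 -0.04919166570851033 [0.187 0.628 0.384] [ 0.25 -0.11 -0.96]
{'t': 0.15, 'qpos': array([ 6.18446721e+01,  7.12446135e+00,  9.46158408e+01,  7.41383828e-04,
        7.83517489e+01, -4.73230304e+00]), 'qd': array([ 0.04097073, -0.14256177, -0.27929824,  0.00694696,  0.12933871,
       -0.05690258]), 'joint_torque': array([ 5.05106527e-04, -4.18189144e+01, -3.60472763e+01,  7.75735988e-02,
        4.68476408e-02, -7.30214856e-05]), 'position': array([0.25816981, 0.59598741, 0.21367729]), 'tool_rot': array([[-9.17593856e-01,  3.97518458e-01, -7.69266683e-04],
       [ 3.97519175e-01,  9.17592783e-01, -1.41050857e-03],
       [ 1.45170365e-04, -1.60007226e-03, -9.99998709e-01]]), 'wrist_force': array([ 0.33964027,  0.24790051, -0.04214035]), 'wrist_torque': array([-0.03379051,  0.0070751 , -0.04145617]), 'grip_force': 0.0, 'gripper_width': 0.09512077047265574}
```

View pics/scene0.png

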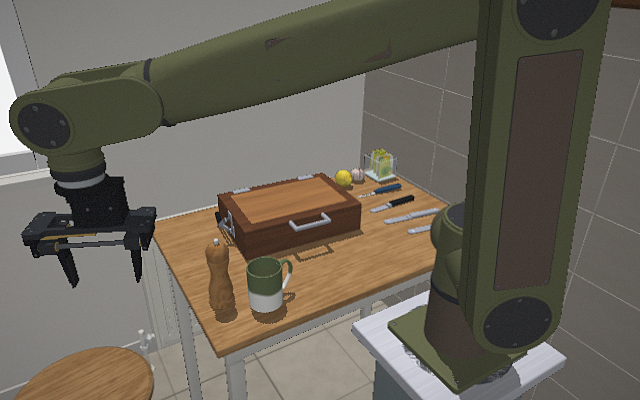

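View pics/side0.png

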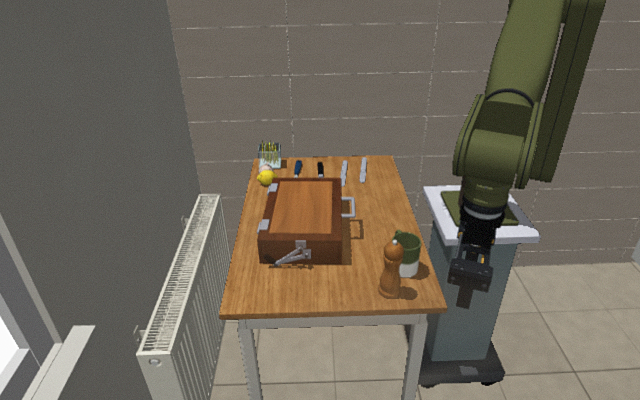

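The scene view shows the case (lid top about (220–360,175–230)) with its bar at (310,222). Four pieces lie to its right at (380,190), (393,203), (410,215) and (425,228). The mug and mill are front left. In the side view the stay is at (295,252) and the pieces are at the top (298–363,170).

```bash
python3 - <<'E'
from h import *
for n in('scene','side'):
    c=cam(n); P=cloud(c); z=P[...,2]; h=cv2.cvtColor(c['img'],cv2.COLOR_BGR2HSV)
    tab=(abs(z)<.008)&(P[...,0]>.2); print(n,'table z',np.nanmedian(z[tab]),np.nanpercentile(P[tab],[1,99],axis=0).round(3).tolist())
    m=(z>.080)&(z<.094)&(P[...,0]>.3)&(P[...,0]<1)&(abs(P[...,1])<.45)
    nn,l,s,_=cv2.connectedComponentsWithStats(m.astype(np.uint8)); k=1+np.argmax(s[1:,4])
    q=P[l==k]; r=cv2.minAreaRect(q[:,:2].astype(np.float32)); print('lid',r,cv2.boxPoints(r).round(3).tolist(),np.median(q[:,2]))
    # gray bar: low saturation in front
    b=(h[...,1]<60)&(z>.06)&(z<.10)&(P[...,0]>.25)&(P[...,0]<r[0][0]-.1)&(abs(P[...,1])<.2)
    print('bar',b.sum(),np.median(P[b],axis=0) if b.any() else 0)
    # small things on the table right of case
    m=((h[...,1]<90)|((h[...,0]>90)&(h[...,0]<130))|(h[...,2]<50))&(z>-.01)&(z<.03)&(P[...,0]>.3)&(P[...,0]<1)&(P[...,1]<-.1)
    nn,l,s,ce=cv2.connectedComponentsWithStats(m.astype(np.uint8))
    for k in range(1,nn):
        if s[k,4]>25:
            q=P[l==k]; print(s[k].tolist(),q.mean(0).round(3),cv2.minAreaRect(q[:,:2].astype(np.float32)),np.nanmax(q[:,2]).round(3),c['img'][l==k].mean(0).round())
E
```

```text
scene table z -0.00149207398190982 [[0.22, -0.533, -0.007], [1.084, 0.678, 0.007]]
lid ((0.5635116696357727, 0.08776216208934784), (0.3537752628326416, 0.2829259932041168), 87.10831451416016) [[0.4129999876022339, -0.0820000022649765], [0.6959999799728394, -0.09600000083446503], [0.7139999866485596, 0.25699999928474426], [0.4309999942779541, 0.2720000147819519]] 0.08551274099577658
bar 231 [0.42942614 0.09660313 0.08286079]
[372, 137, 95, 58, 935] [ 0.702 -0.533  0.011] ((0.7357960939407349, -0.5322523713111877), (0.5277716517448425, 0.01926041767001152), 0.13641653954982758) 0.03 [ 96. 101. 105.]
[352, 166, 44, 17, 293] [ 0.708 -0.321  0.014] ((0.7035258412361145, -0.3178554177284241), (0.1428793966770172, 0.09779761731624603), 43.84205627441406) 0.03 [142. 146. 144.]
[357, 183, 45, 15, 207] [ 0.614 -0.288  0.007] ((0.6204487085342407, -0.2906768023967743), (0.056524068117141724, 0.19693978130817413), 2.5562729835510254) 0.018 [100.  88.  78.]
[370, 195, 44, 18, 232] [ 0.522 -0.257  0.006] ((0.5308545827865601, -0.25762373208999634), (0.039651110768318176, 0.1723606139421463), 0.056
[... 1343 characters left out ...]
6.]
[268, 158, 14, 11, 70] [ 0.699 -0.329  0.017] ((0.6887070536613464, -0.3470996022224426), (0.08338955044746399, 0.04238524287939072), 54.18578338623047) 0.03 [167. 172. 158.]
[294, 160, 8, 17, 91] [ 0.612 -0.3    0.016] ((0.6147659420967102, -0.3022370934486389), (0.10965131968259811, 0.026192093268036842), 83.5618896484375) 0.023 [84. 65. 50.]
[340, 160, 8, 27, 133] [ 0.433 -0.267  0.01 ] ((0.4352585971355438, -0.2639453113079071), (0.19847902655601501, 0.023094721138477325), 82.00735473632812) 0.018 [160. 155. 155.]
[318, 162, 6, 15, 70] [ 0.524 -0.278  0.016] ((0.5217912197113037, -0.28440552949905396), (0.10082800686359406, 0.01923656463623047), 88.60296630859375) 0.022 [47. 45. 45.]
```

```bash
cat >> h.py <<'E'
def yang(): R=np.array(robot.get_obs()['tool_rot']); return np.degrees(np.arctan2(R[1,1],R[0,1]))
def plan(p,ya=None):
    s=0 if ya is None else -(((ya-yang())+90)%180-90)
    print('plan',tool(p),'spin',round(s,1),'yang',round(yang(),1),'q6',robot.get_obs()['qpos'][5].round(1))
E
python3 - <<'E'
from h import *
plan([0.435,0.091,0.2],-3)
E
```

```text
plan [-36.3  -39.33   1.44] spin 69.6 yang 66.6 q6 -4.7
```

```bash
python3 -m creep '[{"tx":-36.3,"ty":-39.3,"tz":1.4,"spin":69.6,"grip":170},{"tx":-36.3,"ty":-39.3,"tz":1.4,"spin":69.6,"grip":170},{"tx":-36.3,"ty":-39.3,"tz":1.4,"spin":69.6,"grip":170},{"tx":-36.3,"ty":-39.3,"tz":1.4,"spin":69.6,"grip":170},{"tx":-36.3,"ty":-39.3,"tz":1.4,"spin":69.6,"grip":170},{"tx":-36.3,"ty":-39.3,"tz":1.4,"spin":69.6,"grip":170},{"tx":-36.3,"ty":-39.3,"tz":1.4,"spin":69.6,"grip":170},{"tx":-36.3,"ty":-39.3,"tz":1.4,"spin":69.6,"grip":170},{"tx":-36.3,"ty":-39.3,"tz":1.4,"spin":69.6,"grip":170},{"tx":-36.3,"ty":-39.3,"tz":1.4,"spin":69.6,"grip":170}]' 30
python3 - <<'E'
from h import *
c=cam('wrist'); cv2.imwrite('pics/w1.png',c['img']); P=cloud(c); h=cv2.cvtColor(c['img'],cv2.COLOR_BGR2HSV); z=P[...,2]
b=(h[...,1]<60)&(z>.06)&(z<.10)&(P[...,0]>.35)&(P[...,0]<.48)&(abs(P[...,1]-.09)<.07)
v,u=np.where(b);print(b.sum(),u.min(),u.max(),v.min(),v.max(),np.percentile(P[b],[2,50,98],axis=0).round(3))
r=cv2.minAreaRect(P[b][:,:2].astype(np.float32));print(r)
print(robot.get_obs()['position'],yang())
E
```

```text
t: 1.5
position: [0.4356, 0.0897, 0.2006]
tool_rot: [[0.057, 0.998, -0.0], [0.998, -0.057, -0.0], [-0.0, -0.0, -1.0]]
wrist_force: [0.7, -0.2, -0.5]
gripper_width: 0.0319
grip_force: 0.0
2340 312 362 134 249 [[0.425 0.041 0.082]
 [0.435 0.103 0.086]
 [0.469 0.145 0.088]]
((0.4478127360343933, 0.09199483692646027), (0.10768213123083115, 0.0429571159183979), 86.22101593017578)
[0.43531372 0.09084909 0.20059535] -3.1689325237573795
```

View pics/w1.png

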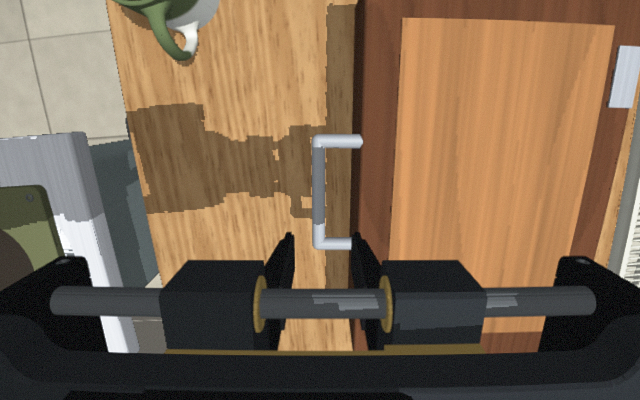

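Bar seen at columns 313–325, rows 135–248, centred between the fingers (290 and 355). I'll descend and pinch it.

```bash
python3 -m creep '[{"ty":-0.2,"tz":5,"grip":170},{"ty":-0.2,"tz":9,"grip":170},{"ty":-0.2,"tz":12,"grip":170},{"ty":-0.2,"tz":13.7,"grip":170},{"ty":-0.2,"tz":13.7,"grip":170},{"ty":-0.2,"tz":13.7,"grip":255},{"ty":-0.2,"tz":13.7,"grip":255},{"ty":-0.2,"tz":13.7,"grip":255},{"ty":-0.2,"tz":13.7,"grip":255}]' 15
python3 - <<'E'
from h import *
o=robot.get_obs();print(o['position'],o['wrist_force'],o['gripper_width'])
p=o['position']
# rows for lifting: theta list -> shift in tool (ty along case x fwd, tz down)
for th in [.1,.2,.3,.4,.5,.6,.7,.8,.9,1.0,1.1,1.2,1.28,1.34]:
    print(th, 'ty',round(100*(.272*(1-np.cos(th))+.006*np.sin(th)),1),'tz',round(-100*(.272*np.sin(th)-.006*(1-np.cos(th))),1))
E
```

```text
[0.43531372 0.09084909 0.20059535] [-0.75283393  0.35127984 -0.32243854] 0.03150097993671066
0.1 ty 0.2 tz -2.7
0.2 ty 0.7 tz -5.4
0.3 ty 1.4 tz -8.0
0.4 ty 2.4 tz -10.5
0.5 ty 3.6 tz -13.0
0.6 ty 5.1 tz -15.3
0.7 ty 6.8 tz -17.4
0.8 ty 8.7 tz -19.3
0.9 ty 10.8 tz -21.1
1.0 ty 13.0 tz -22.6
1.1 ty 15.4 tz -23.9
1.2 ty 17.9 tz -25.0
1.28 ty 20.0 tz -25.6
1.34 ty 21.6 tz -26.0$[0]: bad value
```

```bash
python3 -m creep '[{"tx":0,"ty":-0.2,"tz":5,"spin":0,"grip":170},{"tx":0,"ty":-0.2,"tz":9,"spin":0,"grip":170},{"tx":0,"ty":-0.2,"tz":12,"spin":0,"grip":170},{"tx":0,"ty":-0.2,"tz":13.7,"spin":0,"grip":170},{"tx":0,"ty":-0.2,"tz":13.7,"spin":0,"grip":170},{"tx":0,"ty":-0.2,"tz":13.7,"spin":0,"grip":255},{"tx":0,"ty":-0.2,"tz":13.7,"spin":0,"grip":255},{"tx":0,"ty":-0.2,"tz":13.7,"spin":0,"grip":255},{"tx":0,"ty":-0.2,"tz":13.7,"spin":0,"grip":255}]' 15
```

```text
t: 2.68
position: [0.4317, 0.0919, 0.0648]
tool_rot: [[0.053, 0.999, -0.005], [0.999, -0.053, 0.001], [0.0, -0.005, -1.0]]
wrist_force: [-9.2, 0.0, 8.6]
gripper_width: 0.0117
grip_force: 15.0
```

```bash
python3 -m creep '[{"tx":0,"ty":0.2,"tz":-2.7,"spin":0,"grip":255},{"tx":0,"ty":0.7,"tz":-5.4,"spin":0,"grip":255},{"tx":0,"ty":1.4,"tz":-8,"spin":0,"grip":255},{"tx":0,"ty":2.4,"tz":-10.5,"spin":0,"grip":255},{"tx":0,"ty":3.6,"tz":-13,"spin":0,"grip":255},{"tx":0,"ty":5.1,"tz":-15.3,"spin":0,"grip":255},{"tx":0,"ty":6.8,"tz":-17.4,"spin":0,"grip":255},{"tx":0,"ty":8.7,"tz":-19.3,"spin":0,"grip":255},{"tx":0,"ty":10.8,"tz":-21.1,"spin":0,"grip":255},{"tx":0,"ty":10.8,"tz":-21.1,"spin":0,"grip":255}]'
```

```text
t: 3.92
position: [0.541, 0.0855, 0.2817]
tool_rot: [[0.053, 0.999, 0.001], [0.999, -0.053, -0.001], [-0.001, 0.001, -1.0]]
wrist_force: [-15.4, -1.3, 18.2]
gripper_width: 0.0115
grip_force: 15.0
```

```bash
python3 -m creep '[{"tx":0,"ty":2.0,"tz":-1.8,"spin":0,"grip":255},{"tx":0,"ty":4.4,"tz":-3.1,"spin":0,"grip":255},{"tx":0,"ty":7.0,"tz":-4.2,"spin":0,"grip":255},{"tx":0,"ty":9.1,"tz":-4.8,"spin":0,"grip":255},{"tx":0,"ty":10.6,"tz":-5.2,"spin":0,"grip":255},{"tx":0,"ty":10.6,"tz":-5.2,"spin":0,"grip":255}]'
```

```text
t: 4.68
position: [0.6483, 0.0793, 0.3296]
tool_rot: [[0.054, 0.999, 0.004], [0.999, -0.054, -0.001], [-0.001, 0.004, -1.0]]
wrist_force: [-1.0, -2.9, 5.2]
gripper_width: 0.0114
grip_force: 15.0
```

```bash
python3 -m creep '[{"tx":0,"ty":0.4,"tz":-0.1,"spin":0,"grip":255},{"tx":0,"ty":0.4,"tz":-0.1,"spin":0,"grip":255},{"tx":0,"ty":0.4,"tz":-0.1,"spin":0,"grip":150},{"tx":0,"ty":0.4,"tz":-0.1,"spin":0,"grip":150},{"tx":0,"ty":0.4,"tz":-4,"spin":0,"grip":150},{"tx":0,"ty":0.4,"tz":-6,"spin":0,"grip":150},{"tx":0,"ty":0.4,"tz":-6,"spin":0,"grip":150}]'
python3 - <<'E'
from h import *
c=cam('side'); i=c['img'][170:290,230:390]; cv2.imwrite('pics/s2.png',cv2.resize(i,None,fx=5,fy=5,interpolation=cv2.INTER_CUBIC))
E
```

```text
t: 5.55
position: [0.6517, 0.0803, 0.3891]
tool_rot: [[0.053, 0.999, 0.004], [0.999, -0.053, 0.0], [0.001, 0.004, -1.0]]
wrist_force: [0.3, 0.8, 0.5]
gripper_width: 0.0387
grip_force: 0.0
```

View pics/s2.png

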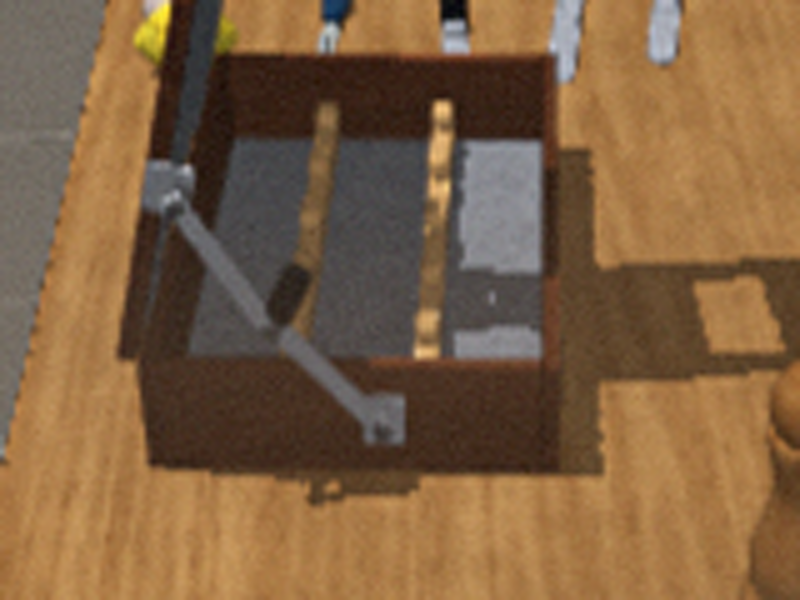

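```bash
cat >> h.py <<'E'
YAW=np.radians(-3.1); cx_=np.array([np.cos(YAW),np.sin(YAW),0]); cy_=np.array([-np.sin(YAW),np.cos(YAW),0]); 
C=np.array([.704,.077,0])-.118*cx_   # case origin (underside centre)
def w2c(P): D=np.atleast_2d(P)-C; return np.c_[D@cx_,D@cy_,D[:,2]]
def c2w(x,y,z): return C+x*cx_+y*cy_+np.array([0,0,z])
def onside(c,uv,y):
    R=np.array(c['R']);t=np.array(c['t']); o=-R.T@t; d=rays(c,uv)@R
    return o+d*(((y-(o-C)@cy_)/(d@cy_))[:,None])
E
python3 - <<'E'
from h import *
c=cam('side'); P=cloud(c); f=lambda a,b:(230+(a+.5)/5-.5,170+(b+.5)/5-.5)
pts=[f(290,287),f(300,268),f(275,325),f(383,428),f(172,200)]
print('tab@z.144',w2c(onplane(c,pts[:1],.144)).round(3))
for y in(.185,.19,.195,.2): print(y,w2c(onside(c,pts,y)).round(3).tolist())
for p in pts: u,v=map(round,p); print(w2c(P[v-1:v+2,u-1:u+2].reshape(-1,3)).round(3)[[1,4,7]].tolist())
# case rim: left outer/top corners
r=[f(558,358),f(140,360),f(553,58)]
print('rim',w2c(onplane(c,r,.075)).round(3).tolist())
E
```

```text
tab@z.144 [[0.026 0.19  0.144]]
0.185 [[0.026, 0.185, 0.14], [0.02, 0.185, 0.153], [0.036, 0.185, 0.115], [-0.02, 0.185, 0.044], [0.085, 0.185, 0.196]]
0.19 [[0.026, 0.19, 0.144], [0.02, 0.19, 0.156], [0.035, 0.19, 0.119], [-0.021, 0.19, 0.048], [0.084, 0.19, 0.199]]
0.195 [[0.025, 0.195, 0.147], [0.019, 0.195, 0.16], [0.034, 0.195, 0.122], [-0.021, 0.195, 0.052], [0.083, 0.195, 0.203]]
0.2 [[0.024, 0.2, 0.151], [0.018, 0.2, 0.163], [0.034, 0.2, 0.126], [-0.022, 0.2, 0.056], [0.082, 0.2, 0.206]]
[[0.024, 0.19, 0.147], [0.024, 0.191, 0.145], [0.025, 0.188, 0.139]]
[[0.037, 0.038, 0.052], [0.019, 0.183, 0.152], [0.02, 0.184, 0.149]]
[[0.035, 0.186, 0.118], [0.035, 0.187, 0.115], [0.035, 0.188, 0.112]]
[[-0.02, 0.185, 0.048], [-0.02, 0.187, 0.046], [-0.02, 0.183, 0.039]]
[[0.084, 0.191, 0.202], [0.083, 0.194, 0.201], [0.084, 0.191, 0.196]]
rim [[-0.118, 0.161, 0.075], [0.116, 0.165, 0.075], [-0.119, -0.172, 0.075]]
```

```bash
python3 - <<'E'
from h import *
plan(c2w(.0,.184,.30),87)
E
```

```text
plan [18.38 -6.44  8.57] spin 90.0 yang -3.0 q6 5.4
```

```bash
python3 -m creep '[{"tx":2,"ty":-5,"tz":0,"spin":-10,"grip":100},{"tx":5,"ty":-8,"tz":0,"spin":-20,"grip":100},{"tx":10,"ty":-8,"tz":1,"spin":-30,"grip":100},{"tx":15,"ty":-8,"tz":3,"spin":-40,"grip":100},{"tx":18.4,"ty":-7,"tz":6,"spin":-50,"grip":100},{"tx":18.4,"ty":-6.4,"tz":8.6,"spin":-60,"grip":100},{"tx":18.4,"ty":-6.4,"tz":8.6,"spin":-70,"grip":100},{"tx":18.4,"ty":-6.4,"tz":8.6,"spin":-80,"grip":100},{"tx":18.4,"ty":-6.4,"tz":8.6,"spin":-90,"grip":100},{"tx":18.4,"ty":-6.4,"tz":8.6,"spin":-90,"grip":100}]' 15
python3 - <<'E'
from h import *
c=cam('wrist'); cv2.imwrite('pics/w3.png',c['img']); P=cloud(c)
Q=w2c(P.reshape(-1,3)); h=c['img'].reshape(-1,3).max(1)
m=(Q[:,2]>.13)&(Q[:,2]<.165)&(Q[:,1]>.16)&(Q[:,1]<.215)&(Q[:,0]>-.02)&(Q[:,0]<.06)
print(m.sum(),np.percentile(Q[m],[3,50,97],axis=0).round(3))
plan(c2w(.016,.184,.135),87)
E
```

```text
t: 6.9
position: [0.5961, 0.267, 0.2985]
tool_rot: [[-0.998, 0.055, -0.003], [0.055, 0.998, -0.001], [0.003, -0.001, -1.0]]
wrist_force: [-0.5, 0.9, 0.9]
gripper_width: 0.0582
grip_force: 0.0
303 [[0.016 0.181 0.133]
 [0.027 0.188 0.148]
 [0.059 0.192 0.159]]
plan [-1.63  0.02 16.39] spin -0.2 yang 86.8 q6 -67.4
```

View pics/w3.png

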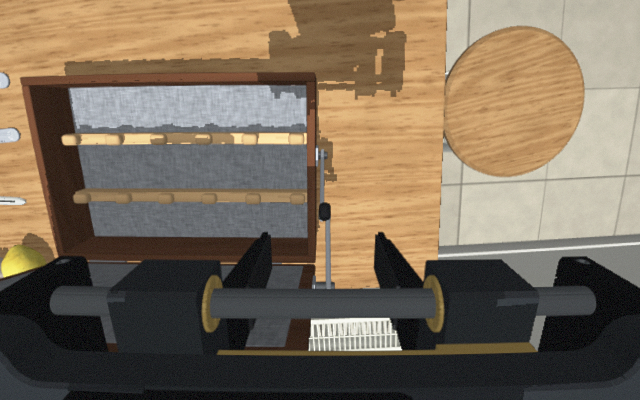

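```bash
python3 - <<'E'
from h import *
c=cam('wrist'); print('teeth',w2c(onplane(c,[(297,139),(70,140),(297,197),(82,197)],.046)).round(3).tolist())
print('rim outer FL, FR',w2c(onplane(c,[(316,73),(22,82)],.075)).round(3).tolist())
E
python3 -m creep '[{"tx":-1.6,"ty":0.3,"tz":4,"spin":0,"grip":100},{"tx":-1.6,"ty":0.3,"tz":8,"spin":0,"grip":100},{"tx":-1.6,"ty":0.3,"tz":12,"spin":0,"grip":100},{"tx":-1.6,"ty":0.3,"tz":15,"spin":0,"grip":100},{"tx":-1.6,"ty":0.3,"tz":16.5,"spin":0,"grip":100},{"tx":-1.6,"ty":0.3,"tz":16.5,"spin":0,"grip":100},{"tx":-1.6,"ty":0.3,"tz":16.5,"spin":0,"grip":255},{"tx":-1.6,"ty":0.3,"tz":16.5,"spin":0,"grip":255},{"tx":-1.6,"ty":0.3,"tz":16.5,"spin":0,"grip":255},{"tx":-1.6,"ty":0.3,"tz":16.5,"spin":0,"grip":255}]' 15
```

```text
teeth [[-0.04, 0.152, 0.046], [-0.041, -0.146, 0.046], [0.036, 0.151, 0.046], [0.036, -0.145, 0.046]]
rim outer FL, FR [[-0.116, 0.177, 0.075], [-0.113, -0.171, 0.075]]
t: 8.25
position: [0.6131, 0.2695, 0.1362]
tool_rot: [[-0.999, 0.053, 0.001], [0.053, 0.999, 0.0], [-0.001, 0.0, -1.0]]
wrist_force: [0.3, -0.1, 0.6]
gripper_width: 0.0232
grip_force: 0.0
```

```bash
sed -i 's/C=np.array(\[.704,.077,0\])/C=np.array([.703,.079,0])/' h.py; python3 -m creep '[{"tx":0,"ty":0,"tz":0,"spin":0,"grip":255},{"tx":0,"ty":0,"tz":0,"spin":0,"grip":255},{"tx":0,"ty":0,"tz":0,"spin":0,"grip":255}]' 15
```

```text
t: 8.62
position: [0.613, 0.268, 0.1357]
tool_rot: [[-0.999, 0.053, -0.0], [0.053, 0.999, -0.003], [0.0, -0.003, -1.0]]
wrist_force: [-0.4, -4.8, 0.5]
gripper_width: 0.0117
grip_force: 15.0
```

```bash
python3 -m creep '[{"tx":0.45,"ty":0,"tz":-0.2,"spin":0,"grip":255},{"tx":0.9,"ty":0,"tz":-0.4,"spin":0,"grip":255},{"tx":1.4,"ty":0,"tz":-0.55,"spin":0,"grip":255},{"tx":1.4,"ty":0,"tz":-0.55,"spin":0,"grip":255}]' 15; python3 -m creep '[{"tx":0.4,"ty":0,"tz":-0.12,"spin":0,"grip":255},{"tx":0.4,"ty":0,"tz":-0.12,"spin":0,"grip":255}]'
python3 - <<'E'
from h import *
c=cam('side'); i=c['img'][170:290,230:390]; cv2.imwrite('pics/s4.png',cv2.resize(i,None,fx=5,fy=5,interpolation=cv2.INTER_CUBIC))
E
```

```text
t: 9.12
position: [0.5982, 0.2689, 0.1404]
tool_rot: [[-0.999, 0.053, -0.002], [0.053, 0.999, -0.003], [0.001, -0.003, -1.0]]
wrist_force: [-0.3, -5.9, -0.2]
gripper_width: 0.0119
grip_force: 15.0
t: 9.38
position: [0.5951, 0.2691, 0.1411]
tool_rot: [[-0.999, 0.053, 0.001], [0.053, 0.999, -0.002], [-0.001, -0.002, -1.0]]
wrist_force: [3.2, -4.9, -4.9]
gripper_width: 0.0119
grip_force: 15.0
```

View pics/s4.png

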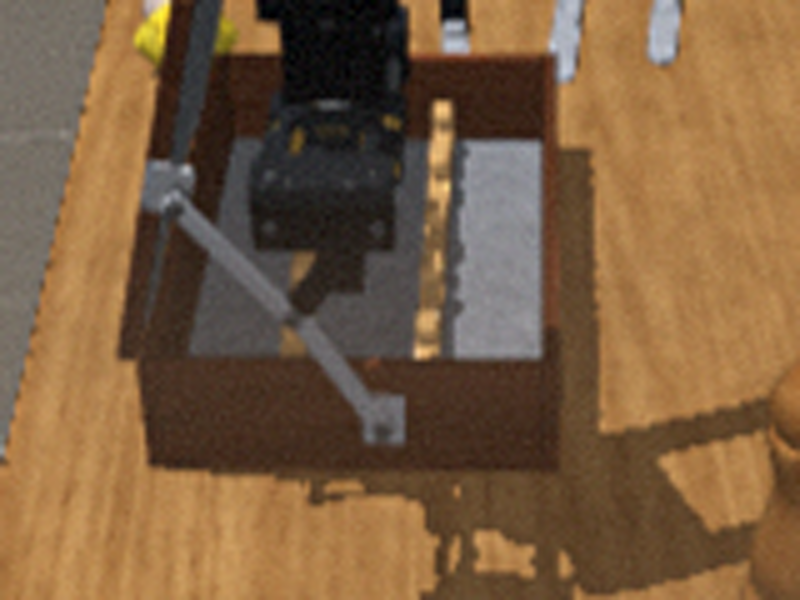

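The knee (293,318) now lies front-above the line between the pivots (172,203) and (383,428), so it is past straight. I'll press it on to the stop.

```bash
python3 -m creep '[{"tx":0.3,"ty":0,"tz":-0.05,"spin":0,"grip":255},{"tx":0.3,"ty":0,"tz":-0.05,"spin":0,"grip":255}]'; python3 -m creep '[{"tx":0.3,"ty":0,"tz":0,"spin":0,"grip":255},{"tx":0.3,"ty":0,"tz":0,"spin":0,"grip":255}]'
```

```text
t: 9.68
position: [0.5946, 0.2691, 0.1411]
tool_rot: [[-0.999, 0.053, 0.007], [0.053, 0.999, -0.002], [-0.007, -0.001, -1.0]]
wrist_force: [13.2, -4.2, -10.4]
gripper_width: 0.0118
grip_force: 15.0
t: 9.93
position: [0.5935, 0.2691, 0.1413]
tool_rot: [[-0.999, 0.053, 0.011], [0.053, 0.999, -0.001], [-0.012, -0.001, -1.0]]
wrist_force: [18.3, -4.1, -13.3]
gripper_width: 0.0116
grip_force: 15.0
```

```bash
python3 -m creep '[{"tx":-0.5,"ty":0,"tz":0,"spin":0,"grip":255},{"tx":-0.5,"ty":0,"tz":0,"spin":0,"grip":100},{"tx":-0.5,"ty":0,"tz":0,"spin":0,"grip":100},{"tx":-0.5,"ty":0,"tz":0,"spin":0,"grip":100},{"tx":-0.5,"ty":0,"tz":0,"spin":0,"grip":100},{"tx":-0.5,"ty":0,"tz":-4,"spin":0,"grip":100},{"tx":1,"ty":0,"tz":-9,"spin":0,"grip":100},{"tx":4,"ty":0,"tz":-15,"spin":0,"grip":100},{"tx":6,"ty":-3,"tz":-20,"spin":0,"grip":100},{"tx":6,"ty":-3,"tz":-20,"spin":0,"grip":100}]' 15
python3 - <<'E'
from h import *
plan([.49,-.33,.33],0)
E
```

```text
t: 11.18
position: [0.5282, 0.2439, 0.3502]
tool_rot: [[-0.999, 0.053, 0.011], [0.053, 0.999, 0.004], [-0.011, 0.004, -1.0]]
wrist_force: [-0.2, 0.3, 0.4]
gripper_width: 0.0577
grip_force: 0.0
plan [  0.79 -57.52   1.76] spin 87.0 yang 87.0 q6 -67.5
```

```bash
python3 -m creep '[{"tx":0.8,"ty":-57.5,"tz":1.8,"spin":87,"grip":140},{"tx":0.8,"ty":-57.5,"tz":1.8,"spin":87,"grip":140},{"tx":0.8,"ty":-57.5,"tz":1.8,"spin":87,"grip":140},{"tx":0.8,"ty":-57.5,"tz":1.8,"spin":87,"grip":140},{"tx":0.8,"ty":-57.5,"tz":1.8,"spin":87,"grip":140},{"tx":0.8,"ty":-57.5,"tz":1.8,"spin":87,"grip":140},{"tx":0.8,"ty":-57.5,"tz":1.8,"spin":87,"grip":140},{"tx":0.8,"ty":-57.5,"tz":1.8,"spin":87,"grip":140},{"tx":0.8,"ty":-57.5,"tz":1.8,"spin":87,"grip":140},{"tx":0.8,"ty":-57.5,"tz":1.8,"spin":87,"grip":140}]' 15
python3 - <<'E'
from h import *
c=cam('wrist'); cv2.imwrite('pics/w5.png',c['img'])
c=cam('side'); i=c['img'][140:290,230:390]; cv2.imwrite('pics/s5.png',cv2.resize(i,None,fx=4,fy=4,interpolation=cv2.INTER_CUBIC))
E
```

```text
t: 12.42
position: [0.4881, -0.3327, 0.3225]
tool_rot: [[0.004, 1.0, -0.003], [1.0, -0.004, 0.002], [0.002, -0.003, -1.0]]
wrist_force: [-0.5, 0.7, 1.2]
gripper_width: 0.0434
grip_force: 0.0
```

View pics/w5.png

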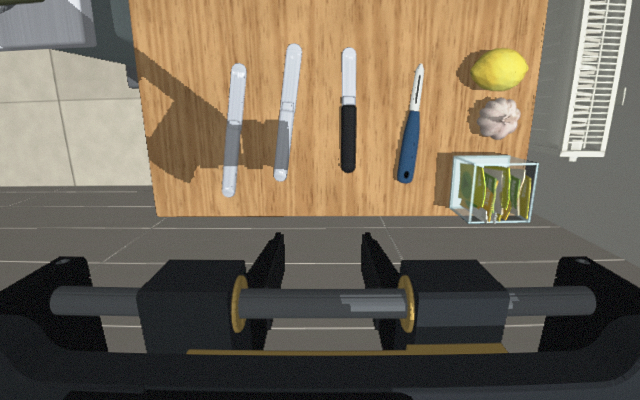

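View pics/s5.png

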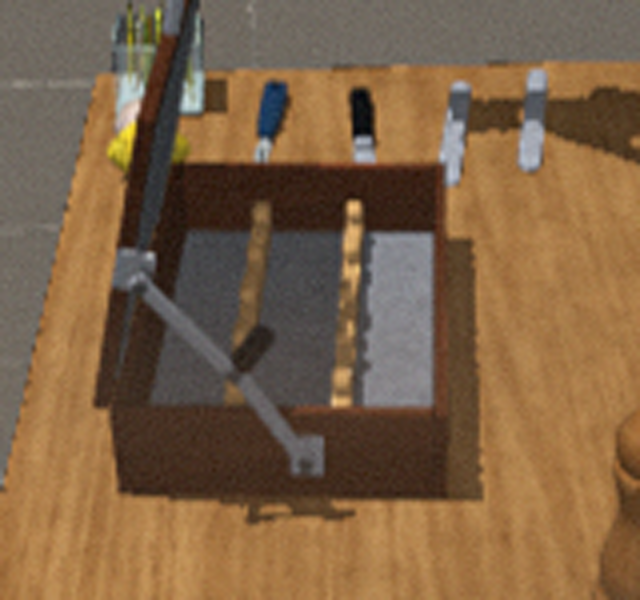

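The wrist view shows knives from (238,67) to (228,194) and (294,46) to (281,180). The paring knife runs (348,49) to (348,171) with its black handle at the lower end, and the peeler (420,66) to (405,182). The side view shows the stay locked and the lid up.

```bash
cat >> h.py <<'E'
def pieces(z=.005,n='wrist',c=None,lo=(.25,-.5),hi=(.72,-.12)):
    c=c or cam(n); h=cv2.cvtColor(c['img'],cv2.COLOR_BGR2HSV)
    v,u=np.mgrid[0:400,0:640]; G=onplane(c,np.c_[u.ravel(),v.ravel()],z).reshape(400,640,3)
    D=cloud(c)[...,2]
    reg=(G[...,0]>lo[0])&(G[...,0]<hi[0])&(G[...,1]>lo[1])&(G[...,1]<hi[1])&(abs(D)<.04)
    m=reg&((h[...,1]<85)|((h[...,0]>90)&(h[...,0]<130)&(h[...,1]>90))|(h[...,2]<45))
    m=cv2.morphologyEx(m.astype(np.uint8),cv2.MORPH_CLOSE,np.ones((7,7)))
    n_,l,s,_=cv2.connectedComponentsWithStats(m); out=[]
    for k in range(1,n_):
        if s[k,4]<500: continue
        g=G[l==k]; r=cv2.minAreaRect(g[:,:2].astype(np.float32)); b=cv2.boxPoints(r)
        e=sorted([(np.linalg.norm(b[0]-b[1]),b[0]-b[1]),(np.linalg.norm(b[1]-b[2]),b[1]-b[2])],key=lambda t:t[0])
        if e[1][0]<.13: continue
        d=e[1][1]; a=np.degrees(np.arctan2(d[1],d[0]))%180
        hv=h[l==k]; name='peeler' if ((hv[:,0]>95)&(hv[:,0]<130)&(hv[:,1]>100)).mean()>.3 else 'paring' if (hv[:,2]<60).mean()>.3 else 'knife'
        w=(l==k)&((h[...,2]<60) if name=='paring' else (h[...,1]>100) if name=='peeler' else (h[...,2]>0))
        out.append((name,np.round(r[0],4),round(a,1),round(e[1][0],3),round(e[0][0],3),'hand',G[w].mean(0).round(3)[:2]))
    for o in out: print(*o)
    return out
E
python3 - <<'E'
from h import *
pieces(); plan([0.55,-.3,.2]); 
E
```

```text
knife [ 0.4358 -0.2639] 81.7 0.195 0.023 hand [ 0.436 -0.258]
paring [ 0.5245 -0.2597] 90.1 0.173 0.021 hand [ 0.525 -0.296]
knife [ 0.3567 -0.2885] 80.6 0.197 0.024 hand [ 0.357 -0.283]
peeler [ 0.6176 -0.2785] 85.2 0.171 0.026 hand [ 0.615 -0.312]
plan [ 2.93  6.1  12.38] spin 0 yang -0.0 q6 -39.2
```

```bash
python3 - <<'E'
from h import *
plan([.617,-.285,.005],-4.8)
E
```

```text
plan [ 4.4  12.82 31.88] spin 4.8 yang -0.0 q6 -39.2
```

```bash
python3 - <<'E'
from h import *
for n in('wrist','scene'):
    Q=cloud(cam(n)).reshape(-1,3); m=(Q[:,2]>.06)&(Q[:,2]<.12)&(Q[:,0]>.62)&(Q[:,0]<.85)&(Q[:,1]<-.15)&(Q[:,1]>-.5)
    print(n,m.sum(),np.percentile(Q[m],[2,98],axis=0).round(3).tolist())
c=cam('wrist'); print(onplane(c,[(453,157),(537,160)],.097).round(3).tolist(),onplane(c,[(468,222)],.0).round(3).tolist())
E
```

```text
wrist 3580 [[0.683, -0.402, 0.061], [0.768, -0.322, 0.094]]
scene 90 [[0.712, -0.349, 0.061], [0.771, -0.316, 0.09]]
[[0.649, -0.307, 0.097], [0.755, -0.31, 0.097]] [[0.723, -0.425, -0.0]]
```

```bash
python3 -m creep '[{"tx":3,"ty":6,"tz":4,"spin":4.8,"grip":140},{"tx":5.9,"ty":12,"tz":9,"spin":4.8,"grip":140},{"tx":6,"ty":12.9,"tz":15,"spin":4.8,"grip":140},{"tx":6,"ty":12.9,"tz":20,"spin":4.8,"grip":140},{"tx":6,"ty":12.9,"tz":25,"spin":4.8,"grip":140},{"tx":6,"ty":12.9,"tz":29,"spin":4.8,"grip":140},{"tx":6,"ty":12.9,"tz":31.5,"spin":4.8,"grip":140},{"tx":6,"ty":12.9,"tz":31.5,"spin":4.8,"grip":140},{"tx":6,"ty":12.9,"tz":31.5,"spin":4.8,"grip":255},{"tx":6,"ty":12.9,"tz":31.5,"spin":4.8,"grip":255}]' 25;  python3 -m creep '[{"tx":0,"ty":0,"tz":0,"spin":0,"grip":255},{"tx":0,"ty":0,"tz":0,"spin":0,"grip":255},{"tx":0,"ty":0,"tz":0,"spin":0,"grip":255}]' 25
```

```text
t: 13.98
position: [0.6197, -0.2703, 0.0124]
tool_rot: [[0.084, 0.996, 0.003], [0.997, -0.084, -0.002], [-0.002, 0.004, -1.0]]
wrist_force: [-1.2, 0.7, 0.8]
gripper_width: 0.0282
grip_force: 0.5
t: 14.35
position: [0.6193, -0.2704, 0.0122]
tool_rot: [[0.084, 0.996, 0.003], [0.996, -0.084, -0.001], [-0.001, 0.003, -1.0]]
wrist_force: [-0.7, 1.3, 5.9]
gripper_width: 0.0247
grip_force: 25.0
```

```bash
python3 -m creep '[{"tx":0,"ty":0,"tz":-2,"spin":0,"grip":255},{"tx":0,"ty":-1,"tz":-6,"spin":0,"grip":255},{"tx":0,"ty":-4,"tz":-12,"spin":0,"grip":255},{"tx":0,"ty":-8,"tz":-17,"spin":0,"grip":255},{"tx":0,"ty":-8,"tz":-17,"spin":0,"grip":255}]' 25
python3 - <<'E'
from h import *
plan(c2w(-.06,.06,.15),86.9)
E
```

```text
t: 14.98
position: [0.5393, -0.2647, 0.1867]
tool_rot: [[0.085, 0.996, 0.009], [0.996, -0.085, -0.006], [-0.005, 0.009, -1.0]]
wrist_force: [-0.3, 0.0, -0.6]
gripper_width: 0.0247
grip_force: 25.0
plan [41.09 -4.62  3.44] spin 88.2 yang -4.9 q6 -26.4
```

```bash
python3 -m creep '[{"tx":5,"ty":-4.6,"tz":0,"spin":-10.5,"grip":255},{"tx":10,"ty":-4.6,"tz":0,"spin":-21,"grip":255},{"tx":15,"ty":-4.6,"tz":0,"spin":-31.5,"grip":255},{"tx":20,"ty":-4.6,"tz":0,"spin":-42,"grip":255},{"tx":25,"ty":-4.6,"tz":0,"spin":-52.5,"grip":255},{"tx":30,"ty":-4.6,"tz":0,"spin":-63,"grip":255},{"tx":35,"ty":-4.6,"tz":1,"spin":-73.5,"grip":255},{"tx":41.1,"ty":-4.6,"tz":3,"spin":-84,"grip":255},{"tx":41.1,"ty":-4.6,"tz":3.4,"spin":-91.8,"grip":255},{"tx":41.1,"ty":-4.6,"tz":3.4,"spin":-91.8,"grip":255}]' 25
python3 - <<'E'
from h import *
plan(c2w(-.005,.06,.115),86.9);plan(c2w(-.005,.06,.046),86.9)
c=cam('wrist'); cv2.imwrite('pics/w6.png',c['img'])
E
```

```text
t: 16.23
position: [0.5262, 0.1508, 0.1444]
tool_rot: [[-0.999, 0.053, -0.003], [0.053, 0.999, -0.001], [0.003, -0.001, -1.0]]
wrist_force: [-0.1, -0.6, -0.3]
gripper_width: 0.0251
grip_force: 25.0
plan [-5.75 -0.22  2.92] spin 0.1 yang 87.0 q6 -76.6
plan [-5.77 -0.22  9.82] spin 0.1 yang 87.0 q6 -76.6
```

View pics/w6.png

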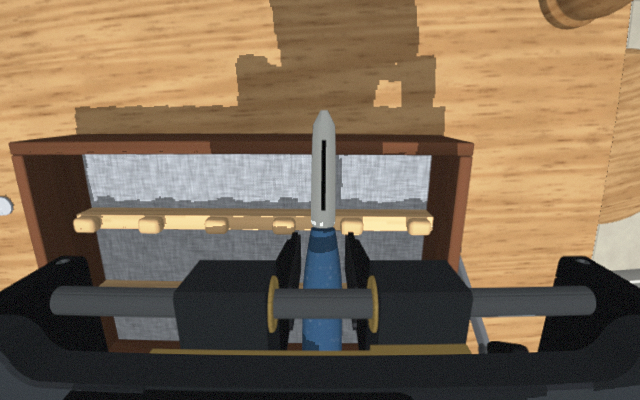

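Peeler at column 322, over bay 3 between the teeth at 284 and 353. Lowering it.

```bash
python3 -m creep '[{"tx":-3,"ty":-0.2,"tz":1,"spin":0,"grip":255},{"tx":-5.7,"ty":-0.2,"tz":2.5,"spin":0,"grip":255},{"tx":-5.7,"ty":-0.2,"tz":5,"spin":0,"grip":255},{"tx":-5.7,"ty":-0.2,"tz":7.5,"spin":0,"grip":255},{"tx":-5.7,"ty":-0.2,"tz":9,"spin":0,"grip":255},{"tx":-5.7,"ty":-0.2,"tz":9.9,"spin":0,"grip":255},{"tx":-5.7,"ty":-0.2,"tz":9.9,"spin":0,"grip":255},{"tx":-5.7,"ty":-0.2,"tz":9.9,"spin":0,"grip":255}]' 25; python3 -m creep '[{"tx":0,"ty":0,"tz":0,"spin":0,"grip":145},{"tx":0,"ty":0,"tz":0,"spin":0,"grip":145},{"tx":0,"ty":0,"tz":0,"spin":0,"grip":145},{"tx":0,"ty":0,"tz":-3,"spin":0,"grip":145},{"tx":0,"ty":0,"tz":-7,"spin":0,"grip":145},{"tx":4,"ty":0,"tz":-12,"spin":0,"grip":145},{"tx":5,"ty":0,"tz":-17,"spin":0,"grip":145},{"tx":5,"ty":0,"tz":-17,"spin":0,"grip":145}]'
python3 - <<'E'
from h import *
plan([.50,-.33,.30],0)
c=cam('wrist'); cv2.imwrite('pics/w7.png',c['img'])
E
```

```text
t: 17.27
position: [0.5847, 0.1453, 0.048]
tool_rot: [[-0.999, 0.053, 0.002], [0.053, 0.999, 0.0], [-0.002, 0.0, -1.0]]
wrist_force: [0.4, -0.5, -0.4]
gripper_width: 0.0245
grip_force: 25.0
t: 18.27
position: [0.5363, 0.1485, 0.2233]
tool_rot: [[-0.999, 0.052, 0.011], [0.052, 0.999, 0.002], [-0.011, 0.002, -1.0]]
wrist_force: [0.0, -0.4, 0.6]
gripper_width: 0.0411
grip_force: 0.0
plan [  1.04 -47.95  -7.8 ] spin 87.0 yang 87.0 q6 -77.1
```

View pics/w7.png

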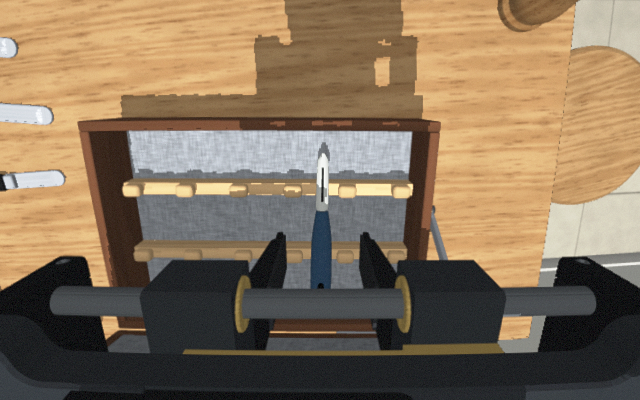

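The peeler lies in bay 3 (column 322), across both rests. Next, the paring knife.

```bash
python3 -m creep '[{"tx":1,"ty":-6,"tz":-3,"spin":10,"grip":145},{"tx":1,"ty":-12,"tz":-6,"spin":20,"grip":145},{"tx":1,"ty":-18,"tz":-7.8,"spin":30,"grip":145},{"tx":1,"ty":-24,"tz":-7.8,"spin":40,"grip":145},{"tx":1,"ty":-30,"tz":-7.8,"spin":50,"grip":145},{"tx":1,"ty":-36,"tz":-7.8,"spin":60,"grip":145},{"tx":1,"ty":-42,"tz":-7.8,"spin":70,"grip":145},{"tx":1,"ty":-48,"tz":-7.8,"spin":80,"grip":145},{"tx":1,"ty":-48,"tz":-7.8,"spin":87,"grip":145},{"tx":1,"ty":-48,"tz":-7.8,"spin":87,"grip":145}]' 25
python3 - <<'E'
from h import *
for n,p,a,*_ in pieces():
    if n=='paring': plan([p[0],p[1]-.004,.004],a-90)
E
```

```text
t: 19.58
position: [0.4981, -0.3315, 0.2923]
tool_rot: [[0.0, 1.0, -0.003], [1.0, -0.0, 0.003], [0.003, -0.003, -1.0]]
wrist_force: [-0.8, 0.5, 0.4]
gripper_width: 0.041
grip_force: 0.0
knife [ 0.436  -0.2638] 81.8 0.195 0.023 hand [ 0.437 -0.258]
paring [ 0.5245 -0.2597] 90.5 0.174 0.021 hand [ 0.524 -0.296]
knife [ 0.3565 -0.2888] 80.6 0.196 0.024 hand [ 0.357 -0.283]
plan [ 6.66  2.69 28.9 ] spin -0.4 yang 0.1 q6 -38.8
```

```bash
python3 -m creep '[{"tx":3,"ty":1.5,"tz":4,"spin":-0.4,"grip":145},{"tx":6.6,"ty":2.7,"tz":9,"spin":-0.4,"grip":145},{"tx":6.6,"ty":2.7,"tz":15,"spin":-0.4,"grip":145},{"tx":6.6,"ty":2.7,"tz":20,"spin":-0.4,"grip":145},{"tx":6.6,"ty":2.7,"tz":25,"spin":-0.4,"grip":145},{"tx":6.6,"ty":2.7,"tz":28,"spin":-0.4,"grip":145},{"tx":6.6,"ty":2.7,"tz":29.3,"spin":-0.4,"grip":145},{"tx":6.6,"ty":2.7,"tz":29.3,"spin":-0.4,"grip":145},{"tx":6.6,"ty":2.7,"tz":29.3,"spin":-0.4,"grip":255},{"tx":6.6,"ty":2.7,"tz":29.3,"spin":-0.4,"grip":255}]' 25;  python3 -m creep '[{"tx":0,"ty":0,"tz":0,"spin":0,"grip":255},{"tx":0,"ty":0,"tz":0,"spin":0,"grip":255},{"tx":0,"ty":0,"tz":0,"spin":0,"grip":255}]' 25
```

```text
t: 20.88
position: [0.5263, -0.2651, 0.0026]
tool_rot: [[-0.007, 1.0, 0.001], [1.0, 0.007, -0.001], [-0.001, 0.001, -1.0]]
wrist_force: [-0.8, -0.8, -0.7]
gripper_width: 0.0265
grip_force: 0.0
t: 21.25
position: [0.5261, -0.2651, 0.0025]
tool_rot: [[-0.007, 1.0, 0.001], [1.0, 0.007, -0.0], [-0.0, 0.001, -1.0]]
wrist_force: [-1.1, 1.1, 4.6]
gripper_width: 0.0217
grip_force: 25.0
```

```bash
python3 -m creep '[{"tx":0,"ty":0,"tz":-2,"spin":0,"grip":255},{"tx":0,"ty":0,"tz":-6,"spin":0,"grip":255},{"tx":0,"ty":0,"tz":-12,"spin":0,"grip":255},{"tx":0,"ty":0,"tz":-17,"spin":0,"grip":255},{"tx":0,"ty":0,"tz":-17,"spin":0,"grip":255}]' 25
python3 - <<'E'
from h import *
plan(c2w(-.06,.0,.145),86.9)
E
```

```text
t: 21.88
position: [0.5287, -0.2669, 0.1792]
tool_rot: [[-0.007, 1.0, 0.01], [1.0, 0.007, -0.006], [-0.006, 0.01, -1.0]]
wrist_force: [-0.7, -0.1, -0.6]
gripper_width: 0.022
grip_force: 25.0
plan [35.57 -0.14  3.19] spin -86.5 yang 0.4 q6 -32.4
```

```bash
python3 -m creep '[{"tx":4,"ty":-0.1,"tz":0,"spin":-10.5,"grip":255},{"tx":8,"ty":-0.1,"tz":0,"spin":-21,"grip":255},{"tx":12,"ty":-0.1,"tz":0,"spin":-31.5,"grip":255},{"tx":16,"ty":-0.1,"tz":0,"spin":-42,"grip":255},{"tx":20,"ty":-0.1,"tz":0,"spin":-52.5,"grip":255},{"tx":25,"ty":-0.1,"tz":0,"spin":-63,"grip":255},{"tx":30,"ty":-0.1,"tz":1,"spin":-73.5,"grip":255},{"tx":35.6,"ty":-0.1,"tz":3,"spin":-84,"grip":255},{"tx":35.6,"ty":-0.1,"tz":3.2,"spin":-86.5,"grip":255},{"tx":35.6,"ty":-0.1,"tz":3.2,"spin":-86.5,"grip":255}]' 25
python3 - <<'E'
from h import *
plan(c2w(.005,.0,.037),86.9)
c=cam('wrist'); h=cv2.cvtColor(c['img'],cv2.COLOR_BGR2HSV)
# held piece columns just ahead of fingers, and peeler
for r in (200,225): print(r,[int(x) for x in np.where((h[r,:,1]<60)&(h[r,:,2]>90))[0]][::4])
np.save('last.npy',c['img'])
E
```

```text
t: 23.12
position: [0.5212, 0.0915, 0.1384]
tool_rot: [[-0.999, 0.054, -0.003], [0.054, 0.999, -0.0], [0.003, -0.001, -1.0]]
wrist_force: [0.3, -0.6, -0.3]
gripper_width: 0.0218
grip_force: 25.0
plan [-6.95 -0.26 10.12] spin 0.0 yang 86.9 q6 -82.8
200 [145, 149, 153, 157, 161, 165, 169, 173, 177, 181, 185, 189, 193, 197, 201, 205, 209, 213, 217, 221, 225, 229, 233, 237, 241, 245, 249, 253, 257, 261, 265, 269, 273, 277, 281, 285, 289, 293, 297, 301, 305, 309, 313, 317, 321, 325, 329, 333, 337, 341, 345, 349, 353, 357, 361, 365, 369, 373, 377, 381, 385, 389, 393, 397, 401, 405, 409, 413, 417, 421, 425, 429, 433, 437, 441, 445, 449, 453, 457, 461, 465, 469, 473, 477, 481, 485, 489]
225 [305, 309, 313, 317, 321, 325, 329, 333, 337, 380, 384, 390, 394, 400, 405]
```

```bash
python3 -m creep '[{"tx":-4,"ty":-0.25,"tz":0.5,"spin":0,"grip":255},{"tx":-6.9,"ty":-0.25,"tz":2,"spin":0,"grip":255},{"tx":-6.9,"ty":-0.25,"tz":5,"spin":0,"grip":255},{"tx":-6.9,"ty":-0.25,"tz":7.5,"spin":0,"grip":255},{"tx":-6.9,"ty":-0.25,"tz":9.2,"spin":0,"grip":255},{"tx":-6.9,"ty":-0.25,"tz":10.2,"spin":0,"grip":255},{"tx":-6.9,"ty":-0.25,"tz":10.2,"spin":0,"grip":255},{"tx":-6.9,"ty":-0.25,"tz":10.2,"spin":0,"grip":255}]' 25; python3 -m creep '[{"tx":0,"ty":0,"tz":0,"spin":0,"grip":145},{"tx":0,"ty":0,"tz":0,"spin":0,"grip":145},{"tx":0,"ty":0,"tz":0,"spin":0,"grip":145},{"tx":0,"ty":0,"tz":-3,"spin":0,"grip":145},{"tx":0,"ty":0,"tz":-7,"spin":0,"grip":145},{"tx":4,"ty":0,"tz":-12,"spin":0,"grip":145},{"tx":5,"ty":0,"tz":-17,"spin":0,"grip":145},{"tx":5,"ty":0,"tz":-17,"spin":0,"grip":145}]'
python3 - <<'E'
from h import *
plan([.47,-.34,.30],-8)
c=cam('wrist'); cv2.imwrite('pics/w8.png',c['img'])
E
```

```text
t: 24.18
position: [0.592, 0.0848, 0.039]
tool_rot: [[-0.999, 0.055, 0.002], [0.055, 0.999, 0.0], [-0.002, 0.0, -1.0]]
wrist_force: [-0.5, -0.8, -0.4]
gripper_width: 0.0219
grip_force: 25.0
t: 25.18
position: [0.5436, 0.0878, 0.2141]
tool_rot: [[-0.998, 0.054, 0.011], [0.054, 0.999, 0.001], [-0.011, 0.001, -1.0]]
wrist_force: [1.0, 0.7, 0.4]
gripper_width: 0.0408
grip_force: 0.0
plan [  4.94 -43.1   -8.7 ] spin -85.1 yang 86.9 q6 -83.3
```

View pics/w8.png

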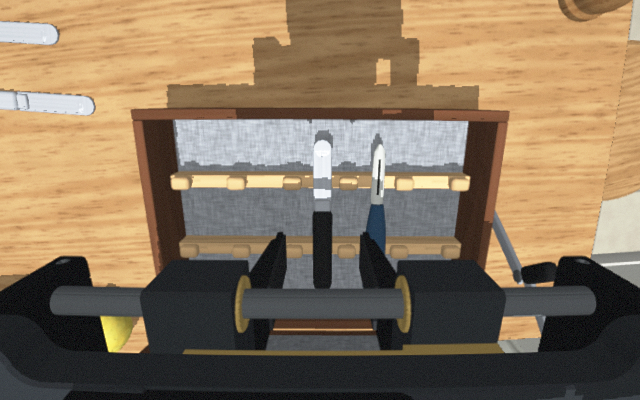

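The paring knife lies in bay 2 (column 322) and the peeler in bay 3 (column 378). Next come the two table knives.

```bash
python3 -m creep '[{"tx":4.9,"ty":-4,"tz":-3,"spin":10.5,"grip":145},{"tx":4.9,"ty":-8,"tz":-6,"spin":21,"grip":145},{"tx":4.9,"ty":-13,"tz":-8.7,"spin":31.5,"grip":145},{"tx":4.9,"ty":-18,"tz":-8.7,"spin":42,"grip":145},{"tx":4.9,"ty":-24,"tz":-8.7,"spin":52.5,"grip":145},{"tx":4.9,"ty":-30,"tz":-8.7,"spin":63,"grip":145},{"tx":4.9,"ty":-36,"tz":-8.7,"spin":73.5,"grip":145},{"tx":4.9,"ty":-42,"tz":-8.7,"spin":84,"grip":145},{"tx":4.9,"ty":-43.1,"tz":-8.7,"spin":94,"grip":145},{"tx":4.9,"ty":-43.1,"tz":-8.7,"spin":94.5,"grip":145}]' 25
python3 - <<'E'
from h import *
for n,p,a,*_ in pieces():
    if n=='knife': plan([p[0]-.005*np.cos(np.radians(a)),p[1]-.005,.004],a-90)
E
```

```text
t: 26.48
position: [0.4681, -0.341, 0.2923]
tool_rot: [[0.133, 0.991, -0.003], [0.991, -0.133, 0.003], [0.002, -0.003, -1.0]]
wrist_force: [-0.1, 0.4, 0.6]
gripper_width: 0.0411
grip_force: 0.0
knife [ 0.4355 -0.2639] 81.5 0.195 0.022 hand [ 0.437 -0.257]
knife [ 0.3566 -0.2881] 80.7 0.195 0.023 hand [ 0.357 -0.283]
plan [ 6.56 -4.2  28.91] spin 1.0 yang -7.5 q6 -33.8
plan [  3.12 -11.71  28.92] spin 1.8 yang -7.5 q6 -33.8
```

```bash
python3 -m creep '[{"tx":3,"ty":-2,"tz":4,"spin":1,"grip":145},{"tx":6.5,"ty":-4.2,"tz":9,"spin":1,"grip":145},{"tx":6.5,"ty":-4.2,"tz":15,"spin":1,"grip":145},{"tx":6.5,"ty":-4.2,"tz":20,"spin":1,"grip":145},{"tx":6.5,"ty":-4.2,"tz":25,"spin":1,"grip":145},{"tx":6.5,"ty":-4.2,"tz":28,"spin":1,"grip":145},{"tx":6.5,"ty":-4.2,"tz":29.3,"spin":1,"grip":145},{"tx":6.5,"ty":-4.2,"tz":29.3,"spin":1,"grip":145},{"tx":6.5,"ty":-4.2,"tz":29.3,"spin":1,"grip":255},{"tx":6.5,"ty":-4.2,"tz":29.3,"spin":1,"grip":255}]' 25;  python3 -m creep '[{"tx":0,"ty":0,"tz":0,"spin":0,"grip":255},{"tx":0,"ty":0,"tz":0,"spin":0,"grip":255},{"tx":0,"ty":0,"tz":0,"spin":0,"grip":255}]' 25;  python3 -m creep '[{"tx":0,"ty":0,"tz":-2,"spin":0,"grip":255},{"tx":0,"ty":0,"tz":-6,"spin":0,"grip":255},{"tx":0,"ty":0,"tz":-12,"spin":0,"grip":255},{"tx":0,"ty":0,"tz":-17,"spin":0,"grip":255},{"tx":0,"ty":0,"tz":-17,"spin":0,"grip":255}]' 25
python3 - <<'E'
from h import *
plan(c2w(-.07,-.06,.145),86.9)
E
```

```text
t: 27.78
position: [0.4364, -0.2704, 0.0026]
tool_rot: [[0.149, 0.989, 0.001], [0.989, -0.149, -0.001], [-0.001, 0.001, -1.0]]
wrist_force: [0.2, 0.2, -0.1]
gripper_width: 0.0264
grip_force: 0.0
t: 28.15
position: [0.4361, -0.2704, 0.0024]
tool_rot: [[0.15, 0.989, 0.0], [0.989, -0.15, -0.0], [-0.0, 0.0, -1.0]]
wrist_force: [-0.3, 1.9, 4.9]
gripper_width: 0.0208
grip_force: 25.0
t: 28.78
position: [0.4383, -0.2722, 0.177]
tool_rot: [[0.15, 0.989, 0.008], [0.989, -0.15, -0.006], [-0.005, 0.009, -1.0]]
wrist_force: [0.8, -0.3, -1.8]
gripper_width: 0.0205
grip_force: 25.0
plan [30.93  2.74  3.08] spin 84.5 yang -8.6 q6 -29.2
```

```bash
python3 -m creep '[{"tx":4,"ty":0,"tz":0,"spin":-10.6,"grip":255},{"tx":8,"ty":0,"tz":0,"spin":-21.2,"grip":255},{"tx":12,"ty":1,"tz":0,"spin":-31.8,"grip":255},{"tx":16,"ty":2,"tz":0,"spin":-42.4,"grip":255},{"tx":20,"ty":2.7,"tz":0,"spin":-53,"grip":255},{"tx":24,"ty":2.7,"tz":0,"spin":-63.6,"grip":255},{"tx":28,"ty":2.7,"tz":1,"spin":-74.2,"grip":255},{"tx":30.9,"ty":2.7,"tz":3,"spin":-84.8,"grip":255},{"tx":30.9,"ty":2.7,"tz":3.1,"spin":-95.4,"grip":255},{"tx":30.9,"ty":2.7,"tz":3.1,"spin":-95.5,"grip":255}]' 25
python3 - <<'E'
from h import *
plan(c2w(.005,-.06,.037),86.9)
E
```

```text
t: 30.02
position: [0.5075, 0.0315, 0.1384]
tool_rot: [[-0.998, 0.056, -0.004], [0.056, 0.998, 0.0], [0.004, -0.0, -1.0]]
wrist_force: [-0.4, 0.6, -1.2]
gripper_width: 0.0207
grip_force: 25.0
plan [-8.   -0.19 10.11] spin -0.1 yang 86.8 q6 -89.3
```

```bash
python3 -m creep '[{"tx":-5,"ty":-0.2,"tz":0.5,"spin":0,"grip":255},{"tx":-7.9,"ty":-0.2,"tz":2,"spin":0,"grip":255},{"tx":-7.9,"ty":-0.2,"tz":5,"spin":0,"grip":255},{"tx":-7.9,"ty":-0.2,"tz":7.5,"spin":0,"grip":255},{"tx":-7.9,"ty":-0.2,"tz":9.2,"spin":0,"grip":255},{"tx":-7.9,"ty":-0.2,"tz":10.2,"spin":0,"grip":255},{"tx":-7.9,"ty":-0.2,"tz":10.2,"spin":0,"grip":255},{"tx":-7.9,"ty":-0.2,"tz":10.2,"spin":0,"grip":255}]' 25; python3 -m creep '[{"tx":0,"ty":0,"tz":0,"spin":0,"grip":145},{"tx":0,"ty":0,"tz":0,"spin":0,"grip":145},{"tx":0,"ty":0,"tz":0,"spin":0,"grip":145},{"tx":0,"ty":0,"tz":-3,"spin":0,"grip":145},{"tx":0,"ty":0,"tz":-7,"spin":0,"grip":145},{"tx":4,"ty":0,"tz":-12,"spin":0,"grip":145},{"tx":5,"ty":0,"tz":-17,"spin":0,"grip":145},{"tx":5,"ty":0,"tz":-17,"spin":0,"grip":145}]'
python3 - <<'E'
from h import *
plan([.40,-.34,.30],-9)
c=cam('wrist'); cv2.imwrite('pics/w9.png',c['img'])
E
```

```text
t: 31.02
position: [0.5885, 0.0249, 0.04]
tool_rot: [[-0.998, 0.055, 0.002], [0.055, 0.998, -0.0], [-0.002, 0.0, -1.0]]
wrist_force: [-0.1, -0.6, -0.6]
gripper_width: 0.0206
grip_force: 25.0
t: 32.02
position: [0.5401, 0.0276, 0.2151]
tool_rot: [[-0.998, 0.054, 0.011], [0.054, 0.999, -0.001], [-0.011, 0.0, -1.0]]
wrist_force: [0.3, -0.3, 0.2]
gripper_width: 0.0411
grip_force: 0.0
plan [ 11.9  -37.47  -8.63] spin -84.1 yang 86.9 q6 -89.6
```

View pics/w9.png

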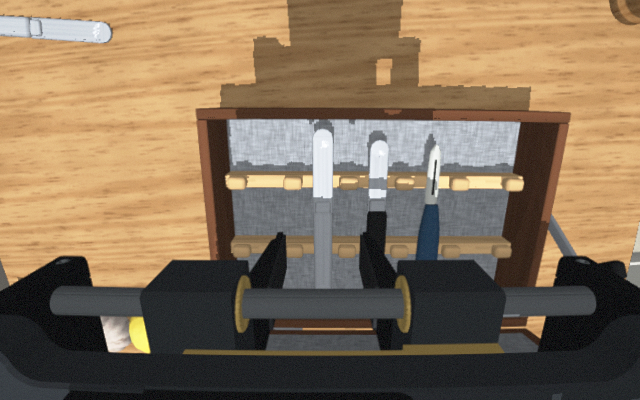

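The knife lies in bay 1 (column 322). Next, the last knife.

```bash
python3 -m creep '[{"tx":4,"ty":-2,"tz":-3,"spin":10.6,"grip":145},{"tx":8,"ty":-6,"tz":-6,"spin":21.2,"grip":145},{"tx":11.9,"ty":-10,"tz":-8.6,"spin":31.8,"grip":145},{"tx":11.9,"ty":-15,"tz":-8.6,"spin":42.4,"grip":145},{"tx":11.9,"ty":-20,"tz":-8.6,"spin":53,"grip":145},{"tx":11.9,"ty":-26,"tz":-8.6,"spin":63.6,"grip":145},{"tx":11.9,"ty":-32,"tz":-8.6,"spin":74.2,"grip":145},{"tx":11.9,"ty":-37.5,"tz":-8.6,"spin":84.8,"grip":145},{"tx":11.9,"ty":-37.5,"tz":-8.6,"spin":95.4,"grip":145},{"tx":11.9,"ty":-37.5,"tz":-8.6,"spin":95.9,"grip":145}]' 25
python3 - <<'E'
from h import *
for n,p,a,*_ in pieces():
    if n=='knife': plan([p[0]-.005*np.cos(np.radians(a)),p[1]-.005,.004],a-90)
E
```

```text
t: 33.33
position: [0.3979, -0.3406, 0.2926]
tool_rot: [[0.156, 0.988, -0.003], [0.988, -0.156, 0.003], [0.002, -0.003, -1.0]]
wrist_force: [0.3, 0.5, 0.3]
gripper_width: 0.0409
grip_force: 0.0
knife [ 0.3565 -0.2881] 81.1 0.196 0.023 hand [ 0.357 -0.283]
plan [ 3.94 -4.85 28.93] spin 0.0 yang -8.9 q6 -37.5
```

```bash
python3 -m creep '[{"tx":2,"ty":-2,"tz":4,"spin":0,"grip":145},{"tx":3.9,"ty":-4.8,"tz":9,"spin":0,"grip":145},{"tx":3.9,"ty":-4.8,"tz":15,"spin":0,"grip":145},{"tx":3.9,"ty":-4.8,"tz":20,"spin":0,"grip":145},{"tx":3.9,"ty":-4.8,"tz":25,"spin":0,"grip":145},{"tx":3.9,"ty":-4.8,"tz":28,"spin":0,"grip":145},{"tx":3.9,"ty":-4.8,"tz":29.3,"spin":0,"grip":145},{"tx":3.9,"ty":-4.8,"tz":29.3,"spin":0,"grip":145},{"tx":3.9,"ty":-4.8,"tz":29.3,"spin":0,"grip":255},{"tx":3.9,"ty":-4.8,"tz":29.3,"spin":0,"grip":255}]' 25;  python3 -m creep '[{"tx":0,"ty":0,"tz":0,"spin":0,"grip":255},{"tx":0,"ty":0,"tz":0,"spin":0,"grip":255},{"tx":0,"ty":0,"tz":0,"spin":0,"grip":255}]' 25;  python3 -m creep '[{"tx":0,"ty":0,"tz":-2,"spin":0,"grip":255},{"tx":0,"ty":0,"tz":-6,"spin":0,"grip":255},{"tx":0,"ty":0,"tz":-12,"spin":0,"grip":255},{"tx":0,"ty":0,"tz":-17,"spin":0,"grip":255},{"tx":0,"ty":0,"tz":-17,"spin":0,"grip":255}]' 25
python3 - <<'E'
from h import *
plan(c2w(-.07,-.12,.145),86.9)
E
```

```text
t: 34.62
position: [0.3577, -0.2946, 0.0026]
tool_rot: [[0.156, 0.988, 0.001], [0.988, -0.156, -0.001], [-0.001, 0.001, -1.0]]
wrist_force: [-0.2, 0.1, 0.1]
gripper_width: 0.026
grip_force: 0.0
t: 35.0
position: [0.3574, -0.2945, 0.0024]
tool_rot: [[0.157, 0.988, 0.0], [0.988, -0.157, -0.0], [-0.0, 0.0, -1.0]]
wrist_force: [-0.9, 2.2, 5.2]
gripper_width: 0.0208
grip_force: 25.0
t: 35.62
position: [0.3593, -0.2965, 0.1768]
tool_rot: [[0.157, 0.988, 0.007], [0.988, -0.157, -0.007], [-0.006, 0.008, -1.0]]
wrist_force: [0.1, 0.2, -0.2]
gripper_width: 0.0208
grip_force: 25.0
plan [28.62 10.57  3.1 ] spin 84.1 yang -9.0 q6 -37.1
```

```bash
python3 -m creep '[{"tx":3,"ty":1,"tz":0,"spin":-10.6,"grip":255},{"tx":6,"ty":2,"tz":0,"spin":-21.2,"grip":255},{"tx":10,"ty":3,"tz":0,"spin":-31.8,"grip":255},{"tx":14,"ty":4,"tz":0,"spin":-42.4,"grip":255},{"tx":18,"ty":6,"tz":0,"spin":-53,"grip":255},{"tx":22,"ty":8,"tz":0,"spin":-63.6,"grip":255},{"tx":26,"ty":9.5,"tz":1,"spin":-74.2,"grip":255},{"tx":28.6,"ty":10.5,"tz":3,"spin":-84.8,"grip":255},{"tx":28.6,"ty":10.5,"tz":3.1,"spin":-95.4,"grip":255},{"tx":28.6,"ty":10.5,"tz":3.1,"spin":-95.9,"grip":255}]' 25
python3 - <<'E'
from h import *
plan(c2w(.005,-.12,.037),86.9)
E
```

```text
t: 36.88
position: [0.5045, -0.0277, 0.1384]
tool_rot: [[-0.998, 0.055, -0.004], [0.055, 0.998, 0.001], [0.004, 0.0, -1.0]]
wrist_force: [0.0, -0.5, -1.1]
gripper_width: 0.0209
grip_force: 25.0
plan [-7.99 -0.26 10.1 ] spin -0.1 yang 86.8 q6 -96.1
```

```bash
python3 -m creep '[{"tx":-5,"ty":-0.2,"tz":0.5,"spin":0,"grip":255},{"tx":-7.9,"ty":-0.25,"tz":2,"spin":0,"grip":255},{"tx":-7.9,"ty":-0.25,"tz":5,"spin":0,"grip":255},{"tx":-7.9,"ty":-0.25,"tz":7.5,"spin":0,"grip":255},{"tx":-7.9,"ty":-0.25,"tz":9.2,"spin":0,"grip":255},{"tx":-7.9,"ty":-0.25,"tz":10.2,"spin":0,"grip":255},{"tx":-7.9,"ty":-0.25,"tz":10.2,"spin":0,"grip":255},{"tx":-7.9,"ty":-0.25,"tz":10.2,"spin":0,"grip":255}]' 25; python3 -m creep '[{"tx":0,"ty":0,"tz":0,"spin":0,"grip":145},{"tx":0,"ty":0,"tz":0,"spin":0,"grip":145},{"tx":0,"ty":0,"tz":0,"spin":0,"grip":145},{"tx":0,"ty":0,"tz":-3,"spin":0,"grip":145},{"tx":0,"ty":0,"tz":-7,"spin":0,"grip":145},{"tx":4,"ty":0,"tz":-12,"spin":0,"grip":145},{"tx":5,"ty":0,"tz":-17,"spin":0,"grip":145},{"tx":5,"ty":0,"tz":-17,"spin":0,"grip":145}]'
python3 - <<'E'
from h import *
c=cam('wrist'); s=cam('side')
cv2.imwrite('pics/w10.png',np.vstack([c['img'][90:290],cv2.resize(s['img'][170:270,230:390],(480,300),interpolation=cv2.INTER_CUBIC)[:,:,:] if False else cv2.copyMakeBorder(cv2.resize(s['img'][170:270,230:390],(480,300),interpolation=cv2.INTER_CUBIC),0,0,0,160,cv2.BORDER_CONSTANT)]))
# tab now
P=cloud(s); Q=w2c(P.reshape(-1,3)); im=s['img'].reshape(-1,3)
m=(Q[:,2]>.12)&(Q[:,2]<.19)&(Q[:,1]>.165)&(Q[:,1]<.21)&(Q[:,0]>-.04)&(Q[:,0]<.05)&(im.max(1)<70)
print(m.sum(),np.percentile(Q[m],[5,50,95],axis=0).round(3))
plan(c2w(-.002,.184,.30),86.9)
E
```

```text
t: 37.88
position: [0.5853, -0.0352, 0.04]
tool_rot: [[-0.998, 0.055, 0.002], [0.055, 0.998, -0.0], [-0.002, -0.0, -1.0]]
wrist_force: [-0.1, -0.0, -1.1]
gripper_width: 0.0208
grip_force: 25.0
t: 38.88
position: [0.5369, -0.0327, 0.2151]
tool_rot: [[-0.998, 0.054, 0.011], [0.054, 0.999, -0.002], [-0.011, -0.001, -1.0]]
wrist_force: [0.1, -1.3, 0.1]
gripper_width: 0.0416
grip_force: 0.0
78 [[0.002 0.18  0.128]
 [0.013 0.186 0.143]
 [0.027 0.189 0.159]]
plan [-4.2  30.43 -9.04] spin -0.0 yang 86.9 q6 -96.1
```

View pics/w10.png

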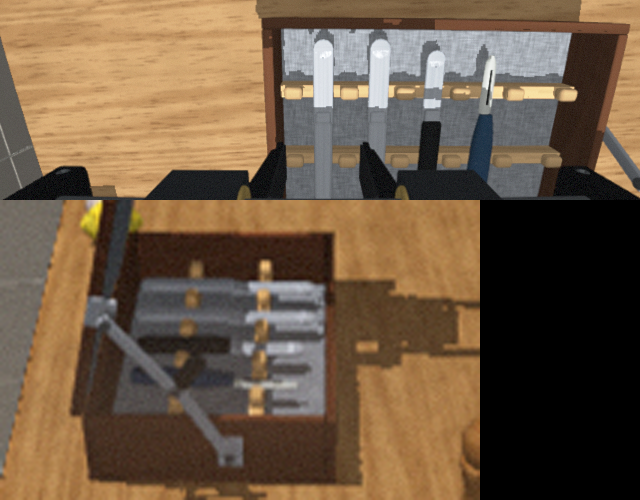

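All four pieces lie in bays 0–3, and the lid is up with the stay still locked. Next I go back to the tab to break the stay.

```bash
python3 -m creep '[{"tx":0,"ty":2,"tz":-6,"spin":0,"grip":100},{"tx":0,"ty":8,"tz":-9,"spin":0,"grip":100},{"tx":0,"ty":14,"tz":-9,"spin":0,"grip":100},{"tx":0,"ty":20,"tz":-9,"spin":0,"grip":100},{"tx":-2,"ty":26,"tz":-9,"spin":0,"grip":100},{"tx":-4,"ty":30.4,"tz":-9,"spin":0,"grip":100},{"tx":-4,"ty":30.4,"tz":-9,"spin":0,"grip":100},{"tx":-4,"ty":30.4,"tz":-9,"spin":0,"grip":100}]' 15
python3 - <<'E'
from h import *
plan([.598,.269,.1395],86.9)
E
```

```text
t: 39.98
position: [0.5905, 0.2685, 0.2966]
tool_rot: [[-0.999, 0.054, -0.003], [0.054, 0.999, -0.002], [0.003, -0.002, -1.0]]
wrist_force: [0.2, -0.0, -0.0]
gripper_width: 0.0581
grip_force: 0.0
plan [-0.8   0.12 15.71] spin -0.0 yang 86.9 q6 -67.2
```

```bash
python3 -m creep '[{"tx":-0.8,"ty":0.1,"tz":5,"spin":0,"grip":100},{"tx":-0.8,"ty":0.1,"tz":10,"spin":0,"grip":100},{"tx":-0.8,"ty":0.1,"tz":14,"spin":0,"grip":100},{"tx":-0.8,"ty":0.1,"tz":15.9,"spin":0,"grip":100},{"tx":-0.8,"ty":0.1,"tz":15.9,"spin":0,"grip":255},{"tx":-0.8,"ty":0.1,"tz":15.9,"spin":0,"grip":255},{"tx":-0.8,"ty":0.1,"tz":15.9,"spin":0,"grip":255},{"tx":-0.8,"ty":0.1,"tz":15.9,"spin":0,"grip":255},{"tx":-0.8,"ty":0.1,"tz":15.9,"spin":0,"grip":255}]' 15
```

```text
t: 41.1
position: [0.5993, 0.2695, 0.1405]
tool_rot: [[-0.999, 0.054, 0.001], [0.054, 0.999, -0.0], [-0.001, -0.0, -1.0]]
wrist_force: [-0.0, -8.1, 4.6]
gripper_width: 0.0134
grip_force: 4.7
```

```bash
python3 -m creep '[{"tx":0,"ty":0,"tz":0,"spin":0,"grip":120},{"tx":0,"ty":0,"tz":0,"spin":0,"grip":120},{"tx":0,"ty":0,"tz":0,"spin":0,"grip":120},{"tx":3,"ty":0,"tz":0,"spin":0,"grip":120},{"tx":3,"ty":0,"tz":0,"spin":0,"grip":255},{"tx":3,"ty":0,"tz":0,"spin":0,"grip":255},{"tx":3,"ty":0,"tz":0,"spin":0,"grip":255},{"tx":3,"ty":0,"tz":0,"spin":0,"grip":255},{"tx":3,"ty":0,"tz":0,"spin":0,"grip":255}]' 15; python3 -m creep '[{"tx":-0.6,"ty":0,"tz":0,"spin":0,"grip":255},{"tx":-1.2,"ty":0,"tz":0,"spin":0,"grip":255},{"tx":-1.8,"ty":0,"tz":0,"spin":0,"grip":255},{"tx":-2.4,"ty":0,"tz":0.1,"spin":0,"grip":255},{"tx":-3.0,"ty":0,"tz":0.2,"spin":0,"grip":255},{"tx":-3.0,"ty":0,"tz":0.2,"spin":0,"grip":255}]'
python3 - <<'E'
from h import *
s=cam('side'); P=cloud(s); Q=w2c(P.reshape(-1,3)); im=s['img'].reshape(-1,3)
m=(Q[:,2]>.10)&(Q[:,2]<.17)&(Q[:,1]>.176)&(Q[:,1]<.20)&(Q[:,0]>-.04)&(Q[:,0]<.06)&(im.max(1)<70)
print(m.sum(),np.percentile(Q[m],[5,50,95],axis=0).round(3))
E
```

```text
t: 42.22
position: [0.5694, 0.2711, 0.1398]
tool_rot: [[-0.999, 0.055, 0.0], [0.055, 0.999, -0.0], [-0.0, -0.0, -1.0]]
wrist_force: [-0.1, 0.2, 0.1]
gripper_width: 0.0059
grip_force: 0.0
t: 42.98
position: [0.5996, 0.2695, 0.1378]
tool_rot: [[-0.999, 0.055, 0.0], [0.055, 0.999, -0.0], [-0.0, 0.0, -1.0]]
wrist_force: [-0.7, -0.1, -0.7]
gripper_width: 0.0003
grip_force: 0.0
141 [[-0.006  0.181  0.119]
 [ 0.023  0.187  0.146]
 [ 0.04   0.191  0.163]]
```

```bash
python3 -m creep '[{"tx":-0.5,"ty":0,"tz":0.1,"spin":0,"grip":255},{"tx":-1.0,"ty":0,"tz":0.2,"spin":0,"grip":255},{"tx":-1.4,"ty":0,"tz":0.3,"spin":0,"grip":255},{"tx":-1.4,"ty":0,"tz":0.3,"spin":0,"grip":255}]'
python3 - <<'E'
from h import *
s=cam('side'); cv2.imwrite('pics/s11.png',cv2.resize(s['img'][160:280,230:390],(800,600),interpolation=cv2.INTER_CUBIC))
E
```

```text
t: 43.52
position: [0.6136, 0.2688, 0.1348]
tool_rot: [[-0.999, 0.055, 0.001], [0.055, 0.999, 0.0], [-0.001, 0.0, -1.0]]
wrist_force: [-0.2, 0.1, 0.2]
gripper_width: 0.0005
grip_force: 0.0
```

View pics/s11.png

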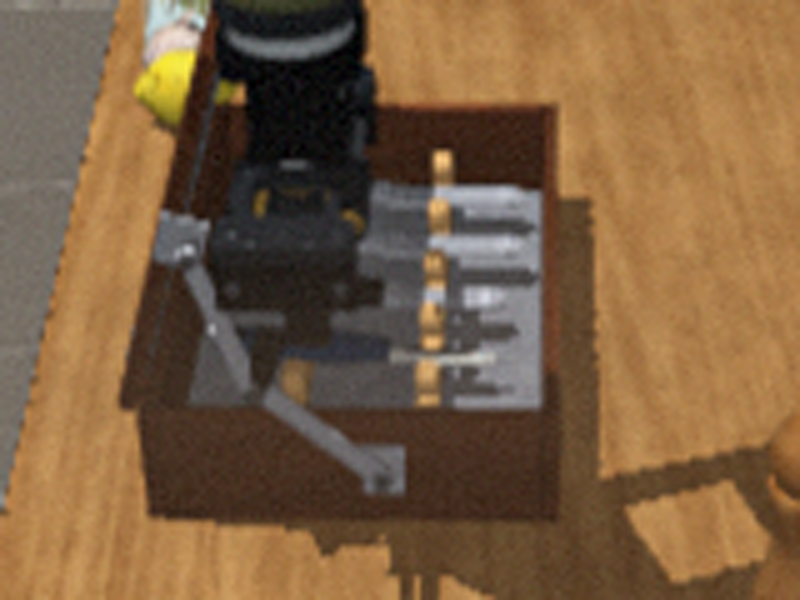

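The knee (258,390) now lies well behind the line between the pivots (185,250) and (383,480), so the stay is broken and the lid is starting to lean. I'll move the gripper out to the left so the soft-close lid can come down.

```bash
python3 -m creep '[{"tx":1,"ty":3,"tz":0,"spin":0,"grip":255},{"tx":3,"ty":9,"tz":-1,"spin":0,"grip":255},{"tx":4,"ty":14,"tz":-4,"spin":0,"grip":255},{"tx":4,"ty":16,"tz":-8,"spin":0,"grip":255},{"tx":4,"ty":16,"tz":-12,"spin":0,"grip":255},{"tx":4,"ty":16,"tz":-12,"spin":0,"grip":255}]'
python3 - <<'E'
from h import *
def lid():
    s=cam('side'); Q=w2c(cloud(s).reshape(-1,3)); 
    h=cv2.cvtColor(s['img'],cv2.COLOR_BGR2HSV).reshape(-1,3)
    m=(abs(Q[:,1])<.16)&(Q[:,0]>-.2)&(Q[:,0]<.14)&(Q[:,2]>.07)&(Q[:,2]<.36)&(h[:,1]>100)&(h[:,0]<25)
    q=Q[m]; A=np.c_[q[:,0]-.118,q[:,2]-.075]; a=np.degrees(np.arctan2(A[:,1],-A[:,0]))
    print('lid deg pct',np.percentile(a,[10,50,90]).round(1),m.sum(),np.percentile(q[:,2],[5,95]).round(3))
lid(); print(robot.get_obs()['position'])
E
```

```text
t: 44.32
position: [0.5836, 0.4324, 0.2609]
tool_rot: [[-0.999, 0.054, 0.008], [0.054, 0.999, 0.005], [-0.008, 0.006, -1.0]]
wrist_force: [0.2, -0.3, 1.0]
gripper_width: 0.0006
grip_force: 0.0
lid deg pct [ 0.1  7.4 76.3] 405 [0.074 0.306]
[0.58271161 0.43148973 0.25766829]
```

```bash
python3 -m creep '[{"tx":0,"ty":0,"tz":0,"spin":0,"grip":255},{"tx":0,"ty":0,"tz":0,"spin":0,"grip":255},{"tx":0,"ty":0,"tz":0,"spin":0,"grip":255},{"tx":0,"ty":0,"tz":0,"spin":0,"grip":255},{"tx":0,"ty":0,"tz":0,"spin":0,"grip":255},{"tx":0,"ty":0,"tz":0,"spin":0,"grip":255},{"tx":0,"ty":0,"tz":0,"spin":0,"grip":255},{"tx":0,"ty":0,"tz":0,"spin":0,"grip":255}]'
python3 - <<'E'
from h import *
for n in('side','scene'):
    s=cam(n); Q=w2c(cloud(s).reshape(-1,3)); m=(abs(Q[:,1])<.17)&(Q[:,0]>-.2)&(Q[:,0]<.14)&(Q[:,2]>.06)&(Q[:,2]<.36)
    print(n,m.sum(),np.percentile(Q[m],[2,50,98],axis=0).round(3).tolist())
    b=m&(s['img'].reshape(-1,3).max(1)>120)&(np.ptp(s['img'].reshape(-1,3).astype(int),axis=1)<30)&(abs(Q[:,1])<.06)
    print('bar-ish',b.sum(),np.median(Q[b],axis=0).round(3) if b.any() else 0)
E
```

```text
t: 45.38
position: [0.5818, 0.4308, 0.2549]
tool_rot: [[-0.999, 0.054, 0.0], [0.054, 0.999, 0.0], [-0.0, 0.0, -1.0]]
wrist_force: [0.7, -0.5, -0.7]
gripper_width: 0.0006
grip_force: 0.0
side 1312 [[-0.118, -0.169, 0.061], [0.063, 0.16, 0.078], [0.118, 0.17, 0.308]]
bar-ish 10 [0.06  0.047 0.316]
scene 8932 [[-0.118, -0.166, 0.062], [0.08, 0.011, 0.183], [0.117, 0.165, 0.329]]
bar-ish 134 [0.049 0.003 0.341]
```

The lid is holding at about 1.3 rad with its bar at case (0.05, 0, 0.34), so I'll pinch the bar and lower it.

```bash
python3 -m creep '[{"tx":0,"ty":0,"tz":-6,"spin":10.6,"grip":140},{"tx":0,"ty":0,"tz":-12,"spin":21.2,"grip":140},{"tx":0,"ty":0,"tz":-17,"spin":31.8,"grip":140},{"tx":0,"ty":-6,"tz":-17,"spin":42.4,"grip":140},{"tx":0,"ty":-12,"tz":-17,"spin":53,"grip":140},{"tx":0,"ty":-18,"tz":-17,"spin":63.6,"grip":140},{"tx":0,"ty":-24,"tz":-17,"spin":74.2,"grip":140},{"tx":0,"ty":-30,"tz":-17,"spin":84.8,"grip":140},{"tx":0,"ty":-34,"tz":-17,"spin":90,"grip":140},{"tx":0,"ty":-34,"tz":-17,"spin":90,"grip":140}]'
python3 - <<'E'
from h import *
plan(c2w(.051,0,.42),-3.1); plan(c2w(.051,0,.32),-3.1)
for n in('scene','wrist'):
    s=cam(n); Q=w2c(cloud(s).reshape(-1,3))
    b=(abs(Q[:,1])<.055)&(Q[:,2]>.31)&(Q[:,2]<.36)&(Q[:,0]>0)&(Q[:,0]<.12)&(s['img'].reshape(-1,3).max(1)>100)&(np.ptp(s['img'].reshape(-1,3).astype(int),axis=1)<30)
    print(n,'bar-ish',b.sum(),np.percentile(Q[b],[5,50,95],axis=0).round(3).tolist() if b.any() else 0)
E
```

```text
t: 46.72
position: [0.5632, 0.0889, 0.4254]
tool_rot: [[0.058, 0.998, 0.001], [0.998, -0.058, -0.0], [-0.0, 0.001, -1.0]]
wrist_force: [-0.1, -0.0, 0.1]
gripper_width: 0.043
grip_force: 0.0
plan [-0.2   7.31  0.54] spin -0.2 yang -3.3 q6 6.9
plan [-0.2   7.31 10.54] spin -0.2 yang -3.3 q6 6.9
scene bar-ish 194 [[0.044, -0.049, 0.315], [0.048, 0.002, 0.339], [0.054, 0.051, 0.345]]
wrist bar-ish 1558 [[0.046, -0.035, 0.34], [0.05, 0.009, 0.344], [0.056, 0.048, 0.345]]
```

```bash
python3 -m creep '[{"tx":-0.2,"ty":4,"tz":0,"spin":0,"grip":140},{"tx":-0.2,"ty":7.3,"tz":0.5,"spin":0,"grip":140},{"tx":-0.2,"ty":7.3,"tz":4,"spin":0,"grip":140},{"tx":-0.2,"ty":7.3,"tz":8,"spin":0,"grip":140},{"tx":-0.2,"ty":7.3,"tz":10.5,"spin":0,"grip":140},{"tx":-0.2,"ty":7.3,"tz":10.5,"spin":0,"grip":255},{"tx":-0.2,"ty":7.3,"tz":10.5,"spin":0,"grip":255},{"tx":-0.2,"ty":7.3,"tz":10.5,"spin":0,"grip":255},{"tx":-0.2,"ty":7.3,"tz":10.5,"spin":0,"grip":255},{"tx":-0.2,"ty":7.3,"tz":10.5,"spin":0,"grip":255}]' 15
python3 - <<'E'
from h import *
t0=1.305; f=lambda t:np.array([-.272*np.cos(t)+.006*np.sin(t),.272*np.sin(t)+.006*np.cos(t)])
for th in [1.2,1.1,1,.9,.8,.7,.6,.5,.4,.3,.2,.1,.05,0]:
    d=f(th)-f(t0); print(th,'ty',round(100*d[0],1),'tz',round(-100*d[1],1))
E
```

```text
t: 48.08
position: [0.6365, 0.0855, 0.3217]
tool_rot: [[0.054, 0.999, 0.003], [0.999, -0.054, 0.001], [0.001, 0.002, -1.0]]
wrist_force: [-0.3, 1.8, 4.9]
gripper_width: 0.012
grip_force: 15.0
1.2 ty -2.7 tz 0.8
1.1 ty -5.2 tz 1.9
1 ty -7.6 tz 3.2
0.9 ty -9.9 tz 4.7
0.8 ty -12.0 tz 6.5
0.7 ty -13.9 tz 8.4
0.6 ty -15.5 tz 10.5
0.5 ty -17.0 tz 12.8
0.4 ty -18.3 tz 15.3
0.3 ty -19.2 tz 17.8
0.2 ty -20.0 tz 20.4
0.1 ty -20.4 tz 23.1
0.05 ty -20.6 tz 24.4
0 ty -20.6 tz 25.8
```

```bash
python3 -m creep '[{"tx":0,"ty":-1.4,"tz":0.4,"spin":0,"grip":255},{"tx":0,"ty":-2.7,"tz":0.8,"spin":0,"grip":255},{"tx":0,"ty":-5.2,"tz":1.9,"spin":0,"grip":255},{"tx":0,"ty":-7.6,"tz":3.2,"spin":0,"grip":255},{"tx":0,"ty":-9.9,"tz":4.7,"spin":0,"grip":255},{"tx":0,"ty":-12,"tz":6.5,"spin":0,"grip":255},{"tx":0,"ty":-13.9,"tz":8.4,"spin":0,"grip":255},{"tx":0,"ty":-15.5,"tz":10.5,"spin":0,"grip":255},{"tx":0,"ty":-17,"tz":12.8,"spin":0,"grip":255},{"tx":0,"ty":-17,"tz":12.8,"spin":0,"grip":255}]' 15
```

```text
t: 49.32
position: [0.4641, 0.0952, 0.1876]
tool_rot: [[0.054, 0.999, -0.002], [0.999, -0.054, 0.002], [0.002, -0.003, -1.0]]
wrist_force: [4.8, 3.8, -5.1]
gripper_width: 0.0117
grip_force: 15.0
```

```bash
python3 -m creep '[{"tx":0,"ty":-1.3,"tz":2.5,"spin":0,"grip":255},{"tx":0,"ty":-2.2,"tz":5,"spin":0,"grip":255},{"tx":0,"ty":-2.9,"tz":7.6,"spin":0,"grip":255},{"tx":0,"ty":-3.3,"tz":10.2,"spin":0,"grip":255},{"tx":0,"ty":-3.4,"tz":11.5,"spin":0,"grip":255},{"tx":0,"ty":-3.4,"tz":12.4,"spin":0,"grip":255},{"tx":0,"ty":-3.4,"tz":12.4,"spin":0,"grip":255}]' 15
```

```text
t: 50.2
position: [0.432, 0.0967, 0.0669]
tool_rot: [[0.055, 0.999, 0.001], [0.999, -0.055, 0.001], [0.001, 0.001, -1.0]]
wrist_force: [3.3, 2.6, -2.5]
gripper_width: 0.0115
grip_force: 15.0
```

Press gently until there is contact force, then release and retreat.

```bash
python3 -m creep '[{"tx":0,"ty":0.2,"tz":0.4,"spin":0,"grip":255},{"tx":0,"ty":0.2,"tz":0.7,"spin":0,"grip":255},{"tx":0,"ty":0.2,"tz":0.7,"spin":0,"grip":255}]' 15;  python3 -m creep '[{"tx":0,"ty":0,"tz":0,"spin":0,"grip":170},{"tx":0,"ty":0,"tz":0,"spin":0,"grip":170},{"tx":0,"ty":0,"tz":0,"spin":0,"grip":170},{"tx":0,"ty":0,"tz":-4,"spin":0,"grip":170},{"tx":0,"ty":0,"tz":-9,"spin":0,"grip":170},{"tx":0,"ty":-5,"tz":-15,"spin":0,"grip":170},{"tx":0,"ty":-5,"tz":-20,"spin":0,"grip":170},{"tx":0,"ty":-5,"tz":-20,"spin":0,"grip":170}]'
python3 - <<'E'
from h import *
for n in('side','scene','wrist'):
    s=cam(n); Q=w2c(cloud(s).reshape(-1,3)); m=(abs(Q[:,1])<.16)&(Q[:,0]>-.11)&(Q[:,0]<.11)&(Q[:,2]>.06)&(Q[:,2]<.2)
    q=Q[m]; print(n,m.sum(),'lid plane slope x',np.polyfit(q[:,0],q[:,2],1).round(4))
    b=(abs(Q[:,1])<.04)&(Q[:,0]>-.17)&(Q[:,0]<-.14)&(Q[:,2]>.06)&(Q[:,2]<.12)
    print('bar',b.sum(),np.median(Q[b],axis=0).round(3) if b.any() else 0)
s=cam('scene'); cv2.imwrite('pics/end.png',s['img'])
E
```

```text
t: 50.58
position: [0.432, 0.0962, 0.0626]
tool_rot: [[0.054, 0.999, -0.007], [0.999, -0.054, -0.001], [-0.001, -0.007, -1.0]]
wrist_force: [-13.6, 1.0, 21.7]
gripper_width: 0.0115
grip_force: 15.0
t: 51.58
position: [0.3865, 0.0993, 0.2669]
tool_rot: [[0.054, 0.998, 0.011], [0.999, -0.054, 0.001], [0.002, 0.011, -1.0]]
wrist_force: [-0.5, 0.4, 0.3]
gripper_width: 0.0323
grip_force: 0.0
side 4119 lid plane slope x [0.0012 0.0903]
bar 55 [-0.154  0.003  0.088]
scene 4032 lid plane slope x [0.0009 0.0858]
bar 130 [-0.158  0.002  0.083]
wrist 48639 lid plane slope x [0.0004 0.0879]
bar 796 [-0.154  0.002  0.086]
```

View pics/end.png

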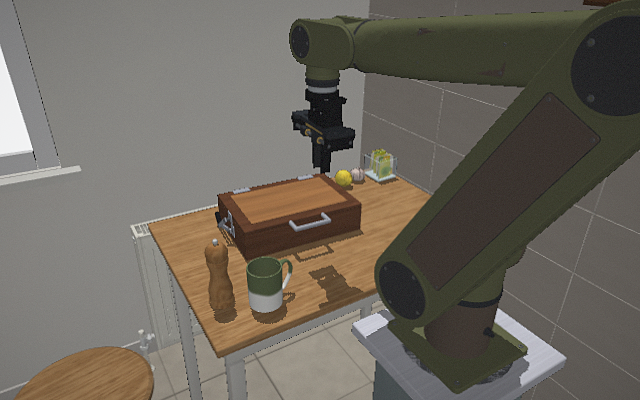

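The end view shows the case shut with its lid flat (slope about 0) and the table clear of pieces. The mug (268,285), mill (220,280) and the other things are where they were.

```bash
python3 -c "
from h import *
print(close_job())"
```

```text
the job is handed in; nothing more can be done
None
```

The job is handed in: both knives, the paring knife and the peeler lie in bays 0–3, the stay was broken only after all were in, the lid is fully shut, and nothing else on the table was touched.

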